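Weigh and case a batch of pressed reed staples

TASK

Put all the pressed brass staple blanks from the granite into the scale's tipping pan and let go so that the scale can settle on the batch for a second or two. Then tip the pan by its handle to the 50 degree mark, hold it there until the blanks have slid into the case, bring it back level, and press the case lid down past its catch until it is fully shut. Never tip the pan past 60 degrees, and leave the forms, saucer, calipers and pitch pipe where they stand.

Things in the scene. Friction and masses are not known exactly. Their poses are not given: they have to be found in the camera images.
- blank1_c (a point): One of three to five alike pressed staple blanks, each a double-length piece of brass tube pressed oval: 60 mm long, 12.5 to 14 mm wide, 9 mm high, 14 to 24 g. They lie flat, each turned its own way, on the granite block among the upright forms (at least 60 mm from any other blank or form, centre to centre, at the start). The point is the blank's centre, 4.5 mm above what it lies on; x runs along its length, z up when it lies flat.
- blank2_c (a point): Another staple blank like blank1 (None if it is not there).
- blank3_c (a point): Another staple blank like blank1 (None if it is not there).
- blank4_c (a point): Another staple blank like blank1 (None if it is not there).
- blank5_c (a point): Another staple blank like blank1 (None if it is not there).
- granite: Fixed polished dark granite block, 320 mm (x) by 540 mm (y) by 40 mm high, under the blanks, the forms, the saucer and the hand press; origin at the centre of its underside, so its top is 40 mm above the bench. On its +y end stands a fixed cast-iron hand press (0.33 m tall, with a long pull lever, foot 150 by 110 mm, its foot at least 90 mm beyond the nearest blank's centre): not used in this job, keep clear of it.
- scale: Fixed grey counting scale; body 185 mm (x) by 190 mm (y) and 45 mm high, with a display panel 60 mm wider at -y. Origin under the middle of the body. The tipping pan stands above it and pours towards its +x; z up.
- pan (a joint): Angle of the scale's tipping pan: 0 = level (where it rests on two stops), growing as the handle end rises and the open lip goes down, stop at 1.35 rad. The orange pointer at the pivot reads against ticks every 10 degrees on the aluminium cheek plates; the red tick is 50 degrees (0.87 rad). The pivot is stiff: the pan stays at any angle where it is left; moving it takes about 3 N at the handle, a little more if the gripper does not turn with the bar.
- pan_axis (a point): Middle of the pan's level pivot line, fixed to the scale, 65 mm above the bench. The pan turns about this point's y axis; +x is the pouring direction at level, z up.
- pan_floor (a point): Centre of the pan's polished steel floor (upper face), moving with the pan: inside 141 mm (x) by 124 mm (y), 45 mm above and 52.5 mm behind the pivot when level. Own x towards the open lip, z out of the floor. Side and rear walls rise 22 to 25 mm; the lip end, 72.5 mm from this centre, has no wall. At about 45 degrees or more the blanks slide out over the lip.
- pan_handle (a point): Middle of the pan's handle, a rubber-sleeved round bar of 12 mm diameter and 100 mm length, level and parallel to the pivot (along its own y), its middle 45 mm behind the pan's rear wall, 170 mm behind and 58 mm above the pivot when level (so 180 mm from it). Free space above and on both sides; the round bar can turn in the fingers as the pan tips, so the gripper may stay pointing down.
- case_floor (a point): Centre of the inner floor (6 mm above the bench) of the fixed wooden staple case under the pan's lip: inside 143 mm (x) by 148 mm (y), outside 155 by 160 mm, walls 6 mm thick, rim 55 mm above the bench. Own +x points away from the scale, towards the lid's hinge; z up.
- lid (a joint): Angle of the case's lid: 0 = fully shut, about 1.7 to 1.85 rad at the start (standing open, leaning back away from the scale). Stiff hinge: it stays at any angle. On the way down, at about 0.07 rad, a sprung brass catch stops it; a push of about 10 N, 50 mm in from the free edge (less nearer the edge), takes it over the catch, which then draws it down and holds it at 0.
- lid_hinge (a point): Middle of the lid's hinge line along its own y, 57 mm above the bench, on the case's rim farthest from the scale. Own +x points away from the scale, z up.
- lid_edge (a point): Middle of the lid's free edge (brass finger lip), 155 mm from the hinge line, half-way through the 8 mm thick, 160 mm wide wooden lid; it moves with the lid. The catch, 24 mm wide, stands up to 70 mm above the bench just in front of the shut lid's edge.
- form1_c (a point): Centre of a brass shaping form, one of three: an upright tapered pin 58 to 72 mm tall on a round foot of 40 mm diameter, loose on the granite, 30 mm above its foot. To be left alone.
- form2_c (a point): A second shaping form, as form1_c.
- form3_c (a point): A third shaping form, as form1_c.
- saucer: White ceramic saucer, 90 mm across, 16 mm high, loose on the granite, origin under its centre. To be left alone.
- calipers: Steel calipers, 190 mm long, 17 mm high, loose on the granite. To be left alone.
- pitchpipe: Round brass pitch pipe, 64 mm across, 15 mm high, loose on the granite. To be left alone.

How it is judged:
By the outcome, as a careful person would: the job done as asked, in the order asked, and still so for the second after the job is handed in, with the robot touching nothing.
Of blank1, blank2, blank3, blank4, blank5 only 3 to 5 are there at a start; the rules pass over those that are not, and their reading is None.
At some moment in a run one of blank1, blank2, blank3, blank4, blank5 may be knocked a few centimetres aside while the robot is not near it.
Once in a run the grip may slacken for a moment while it holds something.
It also fails if it takes over 210 s, if anything falls off the work surface, if the arm or the gripper's body presses on something with over 40 N, if the wrist force passes 120 N, or if a joint passes its speed limit or range.

ROBOT

A 7-joint arm with a two-finger parallel gripper is mounted at the origin on the work surface. World frame = base frame: x ahead of the robot, y to its left, z up, the work surface at z = 0. Lengths are in m, angles in degrees, forces in N, time in s.
With the tool pointing down it reaches from about 0.425 to 0.875 m from the base axis. Payload 4.7 kg.
Tool frame: the origin (TCP) lies on the mounting face of the last link; the fingertips stand 182 mm ahead of it and the grasp point (between the pads) lies 164 mm ahead of it; z points along the fingers, y is the line along which they close (so a half turn about z gives the same grasp; the last joint's range is limited). The gripper opens to 87 mm and grips with 3 to 60 N. Pads are 19 mm wide; open, the fingers measure 117 mm over their backs; the gripper's body (75 mm by 190 mm) begins 51 mm behind the grasp point.
Start: joints at [-69.895, 18.392, -4.016, 83.108, 1.295, 78.541, -3.26], TCP at [0.215, 0.613, 0.405] pointing down, gripper open.
Joint ranges: [-163.93, 163.93], [-17.29, 119.83], [-79.2, 71.16], [3.27, 140.29], [-89.18, 269.18], [5.43, 117.66], [-154.24, 154.24]. Speed limits (degrees/s): [147.25, 147.25, 180, 180, 180, 180, 180].

INTERFACE

Orientations are given as [roll, pitch, yaw] about the fixed x, y, z axes, in that order (R = Rz(yaw) Ry(pitch) Rx(roll)).
In Python, from cell import env gives the robot as it stands.
- The arm moves only by the tool servo_tool, never from a script. Its argument "plan" is a list of rows, each an object with "xyz": the shift along the tool's x, y, z in cm, a list of three; "twist": the turn, a rotation vector about the tool's x, y, z in degrees, a list of three; "jaw": the closure, from 0 (fully open) to 1 (shut). In form: [{"xyz": [x, y, z], "twist": [wx, wy, wz], "jaw": jaw}, ...]. A call has 1 to 10 rows; each row is the pose to reach, as a shift and turn from the pose commanded when the call began, along the tool's axes at that moment; what a row does not reach only later rows make up. A row lasts 1/12 s, in which the tool goes at most 41.7 mm and 7.16 degrees, less where a joint would pass 70% of its speed; a pose out of reach is approached as far as the arm can. A call with a gripper value outside its range is refused whole. The fingers move at their own pace and stop on an object; "newtons" is the grip in N (left out, the last holds). Time passes only in rows, so rows that repeat a pose let the fingers close. It gives the time, the measured TCP pose, the force, the opening and the grip force at its end, in the units of the state.
- env.get_obs(): the state, without advancing time (a new reading comes with each control period).
- env.read_camera(name): name is "scene" or "side" or "wrist"; returns a dict with "img" (384x512x3 uint8, red, green, blue), "camera_matrix" (3x3 intrinsics, pixels), "R" (3x3) and "t" (3): a world point X has camera coordinates R X + t. Camera axes: x right, y down, z forward; pixel columns grow to the right and rows downward; lengths in m; the calibration is good to about 2 mm. The wrist camera is an equidistant fisheye: a pixel r from the principal point sees the ray r / f radians off the axis. A picture is of the moment at which its call begins. There is no depth.
- env.sign_off(): hands the job in; it is judged then, once.
The state is a dict: "time_s": time; "qpos": joint angles; "joint_velocities": joint speeds; "effort": joint torques, N m; "tool_pos": TCP position; "tool_rot": TCP orientation; "force": force on the tool from outside, world axes, zero at the start; "wrist_torque": the same for the moment, N m; "grip_width": finger opening in m; "grasp_force": force on a finger pad.
Only numpy, scipy, OpenCV 4.12 (cv2) and the standard library are available. Lean on these libraries where they do the work, as an engineer would, in place of code of your own. Each camera call takes 0.05 s, during which the arm holds its last target. There are 200 camera calls.

## Working session

There is one attempt and no reset: what is moved stays moved. The work goes in short steps, Python scripts to look and compute and a tool call to move; the robot and the scene stay as the last step left them, time stands still between calls to the robot, and variables do not carry over. Pictures are saved under pics/ and viewed, at most 17 in all, crops included, and the job is handed in when it is done.

Besides the shell and the picture viewer there is one more tool, called by a JSON object that holds its "api" and its "payload", one argument or row to a line. servo_tool: Moves the arm, as the interface text tells. Its arguments: {"type":"object","properties":{"plan":{"type":"array","items":{"type":"object","properties":{"xyz":{"type":"array","items":{"type":"number"}},"twist":{"type":"array","items":{"type":"number"}},"jaw":{"type":"number"}}}},"newtons":{"type":"number"}},"required":["plan"]}

```bash
mkdir -p pics; cat > h.py <<'E'
import numpy as np, cv2
from scipy.spatial.transform import Rotation as Ro
from cell import env
def cam(n,fn=None):
    c=env.read_camera(n)
    if fn: cv2.imwrite('pics/'+fn+'.png',cv2.cvtColor(c['img'],cv2.COLOR_RGB2BGR))
    return c
def ray(c,u,v,fish=False):
    K=c['camera_matrix']; x=(u-K[0,2])/K[0,0]; y=(v-K[1,2])/K[1,1]
    if fish:
        r=np.hypot(x,y); s=np.sin(r)/r if r>1e-9 else 1; d=np.array([x*s,y*s,np.cos(r)])
    else: d=np.array([x,y,1.])
    R=np.array(c['R']); t=np.array(c['t']); return -R.T@t, R.T@d
def onz(c,u,v,z,fish=False):
    o,d=ray(c,u,v,fish); return o+d*(z-o[2])/d[2]
def proj(c,X,fish=False):
    p=np.array(c['R'])@np.array(X)+c['t']; K=c['camera_matrix']
    if fish:
        r=np.hypot(p[0],p[1]); th=np.arctan2(r,p[2]); x,y=p[:2]/max(r,1e-9)*th
    else: x,y=p[:2]/p[2]
    return np.array([K[0,0]*x+K[0,2],K[1,1]*y+K[1,2]])
def tri(a,b):
    (o,d),(p,e)=a,b; s=np.linalg.lstsq(np.c_[d,-e],p-o,rcond=None)[0]
    A=o+s[0]*d;B=p+s[1]*e; return (A+B)/2,np.linalg.norm(A-B)
E
python3 - <<'E'
from h import *
for n in('scene','side','wrist'):
    c=cam(n,n+'0'); print(n,(-np.array(c['R']).T@c['t']).round(3),c['camera_matrix'][0,0])
o=env.get_obs();print({k:np.round(v,3) for k,v in o.items()})
E
cd pics; python3 -c "
import cv2
for n in('scene','side','wrist'):
    cv2.imwrite(n+'b.png',cv2.resize(cv2.imread(n+'0.png'),(800,600),interpolation=3))"
```

```text
scene [0.95  0.489 0.969] 410.58186079326606
side [0.24  0.847 0.604] 379.2012182623981
wrist [0.134 0.64  0.382] 297.3186396354542
{'time_s': np.float64(0.15), 'qpos': array([-69.894,  18.43 ,  -4.014,  83.158,   1.293,  78.541,  -3.261]), 'joint_velocities': array([ 0.04 , -0.079,  0.014, -0.394,  0.007, -0.021, -0.004]), 'effort': array([ 0.0000e+00, -4.9180e+01, -4.0400e-01, -3.1287e+01, -6.4000e-02,
        4.1000e-02,  0.0000e+00]), 'tool_pos': array([0.215, 0.613, 0.404]), 'tool_rot': array([-1.79917e+02,  4.00000e-03,  1.60701e+02]), 'force': array([0.155, 0.223, 0.315]), 'wrist_torque': array([ 0.001, -0.002, -0.013]), 'grasp_force': np.float64(0.0), 'grip_width': np.float64(0.087)}
```

View pics/sceneb.png

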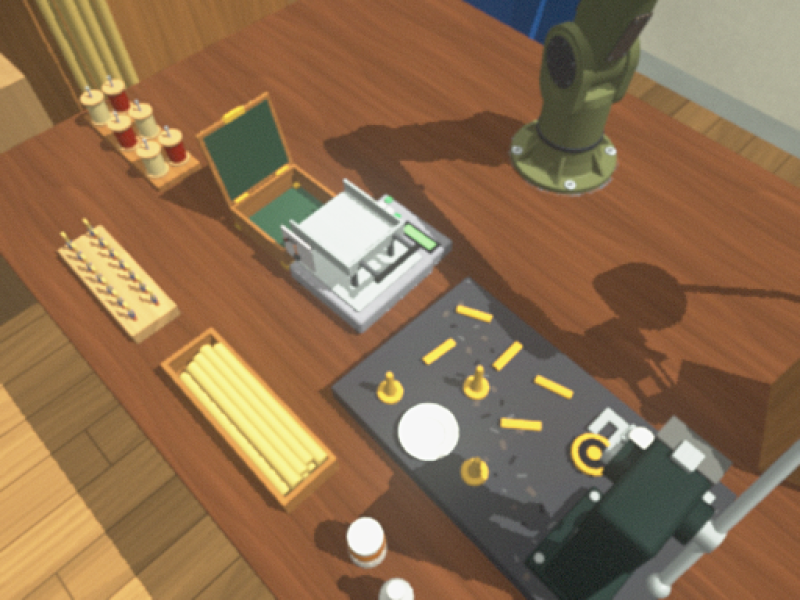

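View pics/sideb.png

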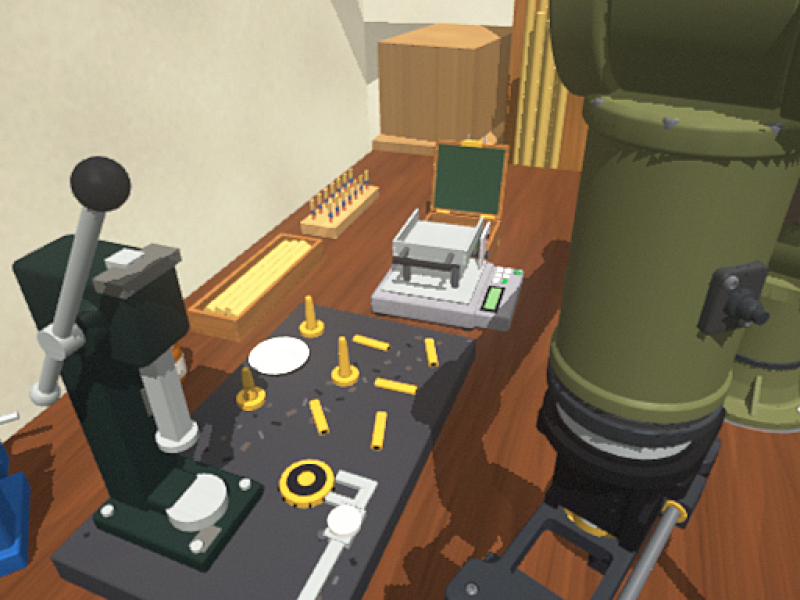

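View pics/wristb.png

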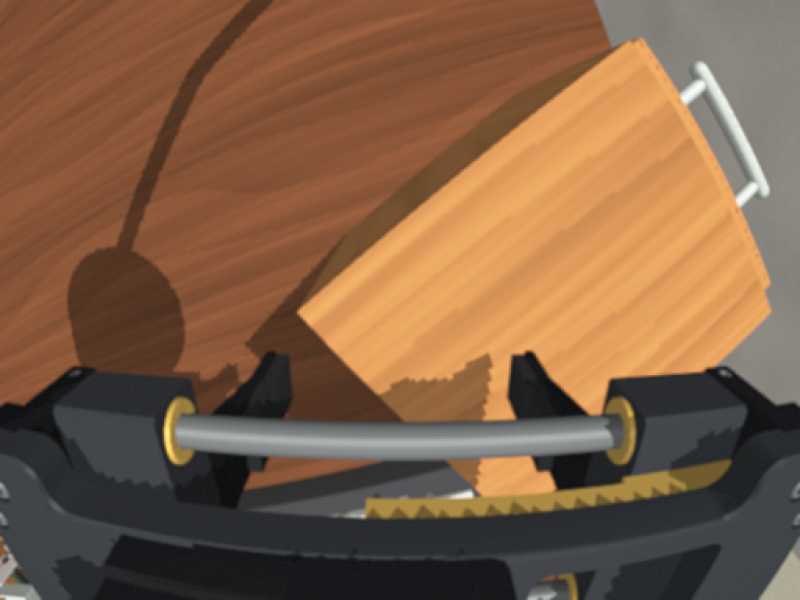

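The scene and side pictures show five blanks on the granite: scene-800 px (474,313), (439,351), (508,355), (553,386), (521,424). They also show three forms, a saucer, a pitch pipe, the scale at (350,250) and the open case at (270,180). The wrist view shows a wooden box, which is an obstacle near the start pose.

```bash
cat >> h.py <<'E'
def blanks(c,z=0.0445,fish=False,amin=30,amax=1e9,roi=None):
    h=cv2.cvtColor(c['img'],cv2.COLOR_RGB2HSV)
    m=cv2.inRange(h,(18,130,110),(34,255,255))
    if roi: k=np.zeros_like(m); k[roi[1]:roi[3],roi[0]:roi[2]]=1; m=m*k
    out=[]
    for ct in cv2.findContours(m,cv2.RETR_EXTERNAL,cv2.CHAIN_APPROX_NONE)[0]:
        M=cv2.moments(ct)
        if not amin<M['m00']<amax: continue
        P=np.array([onz(c,*p[0],z,fish)[:2] for p in ct]); 
        u,v=M['m10']/M['m00'],M['m01']/M['m00']; C=onz(c,u,v,z,fish)[:2]
        (rc,wh,a)=cv2.minAreaRect((P*1000).astype(np.float32))
        q=cv2.boxPoints((rc,wh,a)); e=[q[1]-q[0],q[2]-q[1]]; e=max(e,key=np.linalg.norm)
        out.append((C.round(4),np.round(rc,1),np.round(sorted(wh),0),round(np.degrees(np.arctan2(e[1],e[0]))%180,1),(round(u),round(v))))
    return sorted(out,key=lambda o:o[0][1])
E
python3 - <<'E'
from h import *
s=cam('scene');d=cam('side')
for c,roi in((s,(205,170,390,320)),(d,(150,180,300,330))):
    for b in blanks(c,roi=roi): print(*b)
    print()
f=1.5625
for n,u,v,z in(('gran L',333,387,.04),('gran T',468,280,.04),('hinge?',232,206,.057),('hinge2',289,162,.057),('box edge',665,405,0),('boxtop',735,355,.1)):
    print(n,onz(s,u/f,v/f,z).round(3))
for n,a,b in(('lidL',(197,133),(435,143)),('lidR',(268,95),(507,148)),('boxend',(236,205),(0,0))):
    print(n,tri(ray(s,a[0]/f,a[1]/f),ray(d,b[0]/f,b[1]/f)))
E
python3 -c "
import cv2
a=cv2.imread('pics/scene0.png')[40:230,110:300]
b=cv2.imread('pics/side0.png')[85:215,220:350]
cv2.imwrite('pics/crop1.png',cv2.hconcat([cv2.resize(a,(400,400),interpolation=2),cv2.resize(b,(400,400),interpolation=2)]))"
```

```text
[0.4564 0.152 ] [456.7 151.3] [17. 62.] 114.5 (303, 200)
[0.6579 0.1547] [654.6 154.9] [39. 49.] 19.0 (249, 249)
[0.552  0.1607] [551.9 160.6] [16. 63.] 173.7 (281, 225)
[0.478  0.2447] [477.9 245.6] [15. 65.] 1.4 (324, 227)
[0.555 0.246] [550.4 241.4] [37. 58.] 42.5 (305, 247)
[0.4691 0.3329] [469.3 332.7] [16. 62.] 106.7 (354, 247)
[0.6606 0.3369] [660.  336.9] [38. 39.] 161.4 (303, 302)
[0.5548 0.3372] [554.9 337. ] [16. 62.] 129.7 (333, 271)
[0.5228 0.4357] [517.9 436.8] [51. 66.] 24.8 (375, 290)
[0.5125 0.4424] [512.6 442.5] [21. 23.] 36.5 (380, 289)

[0.6705 0.1377] [683.7 123.4] [ 40. 129.] 127.1 (199, 206)
[0.4566 0.1487] [456.6 149. ] [15. 72.] 114.4 (275, 225)
[0.5531 0.1583] [552.7 158.2] [19. 63.] 174.3 (237, 219)
[0.5654 0.2305] [572.6 211.7] [ 39. 123.] 113.8 (220, 235)
[0.4794 0.2426] [479.7 242.3] [20. 63.] 1.3 (253, 247)
[0.6677 0.3269] [674.2 315.2] [39. 96.] 121.4 (160, 252)
[0.4692 0.3308] [469.3 330.4] [15. 68.] 105.8 (242, 275)
[0.5551 0.3351] [555.1 334.9] [14. 70.] 130.1 (204, 266)
[0.5171 0.4412] [516.6 440.3] [63. 73.] 120.1 (196, 309)

gran L [0.717 0.086 0.04 ]
gran T [0.409 0.097 0.04 ]
hinge? [ 0.61  -0.325  0.057]
hinge2 [ 0.46  -0.341  0.057]
box edge [0.342 0.475 0.   ]
boxtop [0.257 0.506 0.1  ]
lidL (array([ 0.61157821, -0.3685496 ,  0.20329525]), np.float64(0.009927958567858762))
lidR (array([ 0.45759076, -0.3680384 ,  0.20352156]), np.float64(0.0005610866283425713))
boxend (array([0.86928677, 0.2695826 , 0.60156383]), np.float64(0.17699888306366193))
```

View pics/crop1.png

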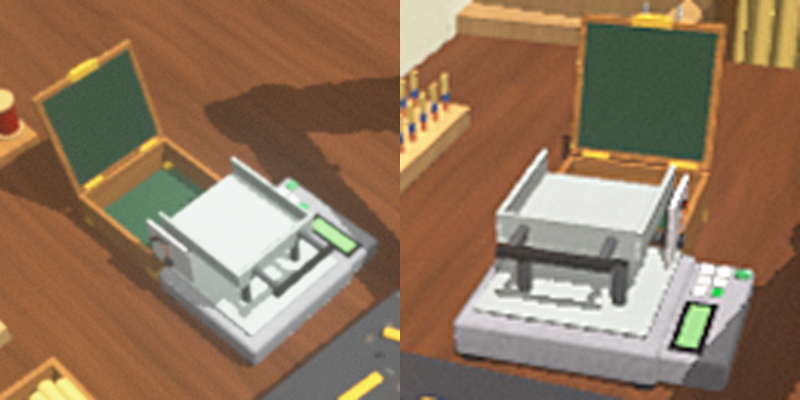

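The crop shows the pan with its rear handle bar, from scene crop px (255,285) to (328,240). It also shows the lid's corners and the scale body. I'll triangulate these now.

```bash
python3 - <<'E'
from h import *
s=cam('scene');d=cam('side')
k1,k2=190/400,130/400
for n,a,b in(('barL',(255,285),(497,250)),('barR',(328,240),(628,262)),('lidL',(38,98),(580,15)),('lidR',(130,42),(724,25)),('hinL',(82,190),(573,155)),('hinR',(163,140),(708,168)),
 ('panwall L top rear',(195,275),(497,213)),('panwall R top rear',(308,212),(663,240)),('panwall R front',(234,158),(676,170)),('panL front',(150,220),(546,152)),('body L',(250,360),(456,347)),('cheekRtop',(0,0),(686,175))):
    p,e=tri(ray(s,110+a[0]*k1,40+a[1]*k1),ray(d,220+(b[0]-400)*k2,85+b[1]*k2)); print(n,p.round(4),round(e,4))
E
```

```text
barL [ 0.5708 -0.0013  0.1107] 0.0091
barR [0.4546 0.009  0.1187] 0.0073
lidL [ 0.6105 -0.3578  0.2094] 0.0026
lidR [ 0.4562 -0.3673  0.208 ] 0.0036
hinL [ 0.6062 -0.3276  0.0571] 0.0031
hinR [ 0.4563 -0.3321  0.0556] 0.01
panwall L top rear [ 0.6044 -0.0763  0.1013] 0.0031
panwall R top rear [ 0.4378 -0.0442  0.1153] 0.0081
panwall R front [ 0.454  -0.169   0.1287] 0.0
panL front [ 0.5926 -0.1753  0.1208] 0.012
body L [0.608  0.0211 0.0105] 0.0013
cheekRtop [ 0.5009 -0.6887 -0.0069] 0.2181
```

```bash
python3 - <<'E'
from h import *
s=cam('scene');d=cam('side');f=1.5625
for n,a,b in(('F1top',(389,373),(310,297)),('F2top',(479,368),(344,338)),('F3top',(476,461),(248,368)),
 ('F1foot',(390,391),(311,328)),('F2foot',(476,388),(345,376)),('F3foot',(475,471),(250,401)),
 ('levshoe',(708,537),(62,340)),('levend',(658,587),(45,395)),('headcap',(688,457),(125,257)),('headL',(668,425),(98,290)),('headR',(730,460),(178,252)),('bar barrel',(596,497),(150,395))):
    p,e=tri(ray(s,a[0]/f,a[1]/f),ray(d,b[0]/f,b[1]/f)); print(n,p.round(3),round(e,4))
for q in((231.1,175.4),(265.8,154)): print('bar',onz(s,*q,.123).round(4))
for q in((251.5,166.3),(294.1,170.2)): print('bar',onz(d,*q,.123).round(4))
for a in((195,275),(308,212),(234,158),(150,220)): print('wall',onz(s,110+a[0]*.475,40+a[1]*.475,.133).round(4))
for a in((497,213),(663,240),(676,170),(546,152)): print('wallside',onz(d,220+(a[0]-400)*.325,85+a[1]*.325,.133).round(4))
E
```

```text
F1top [0.657 0.155 0.104] 0.0029
F2top [0.556 0.245 0.11 ] 0.0049
F3top [0.661 0.334 0.095] 0.0076
F1foot [0.659 0.157 0.046] 0.0007
F2foot [0.557 0.248 0.044] 0.0025
F3foot [0.659 0.338 0.043] 0.0019
levshoe [0.634 0.584 0.324] 0.0037
levend [0.681 0.586 0.253] 0.002
headcap [0.607 0.525 0.374] 0.0031
headL [0.605 0.52  0.361] 0.0621
headR [0.567 0.538 0.379] 0.0481
bar barrel [0.638 0.497 0.202] 0.0264
bar [0.5726 0.0017 0.123 ]
bar [0.4606 0.0145 0.123 ]
bar [0.5633 0.0271 0.123 ]
bar [0.4515 0.0109 0.123 ]
wall [ 0.6182 -0.0543  0.133 ]
wall [ 0.4523 -0.0297  0.133 ]
wall [ 0.4566 -0.1656  0.133 ]
wall [ 0.6028 -0.1599  0.133 ]
wallside [ 0.5812 -0.0204  0.133 ]
wallside [ 0.4293 -0.0185  0.133 ]
wallside [ 0.4521 -0.1598  0.133 ]
wallside [ 0.5829 -0.1602  0.133 ]
```

```bash
cat >> h.py <<'E'
def rot(yaw,tx=0,ty=0): # tool down at yaw, then tilt about own x,y
    return Ro.from_euler('xyz',[180,0,yaw],degrees=True)*Ro.from_rotvec(np.radians([tx,ty,0]))
def plan(*T):
    "T: (x,y,z_tcp,yaw[,tiltx,tilty]) -> tool-frame shift cm / twist deg from now"
    o=env.get_obs(); p=np.array(o['tool_pos']); R=Ro.from_euler('xyz',o['tool_rot'],degrees=True)
    print('t',round(o['time_s'],2),'pos',p.round(4),'rpy',np.round(o['tool_rot'],1),'w',round(o['grip_width'],4),'f',np.round(o['force'],1),'g',round(o['grasp_force'],1))
    for t in T:
        q=rot(*t[3:]); print(t,'->',(R.inv().apply(np.array(t[:3])-p)*100).round(2).tolist(),np.degrees((R.inv()*q).as_rotvec()).round(1).tolist())
E
python3 -c "
from h import *
plan((.469,.331,.36,106),(.469,.331,.225,106))"
```

```text
t 0.45 pos [0.2149 0.6135 0.4047] rpy [-180.     0.   160.7] w 0.0873 f [-0.1  0.5 -0.8] g 0.0
(0.469, 0.331, 0.36, 106) -> [-33.32, -18.26, 4.47] [-0.0, 0.0, 54.7]
(0.469, 0.331, 0.225, 106) -> [-33.32, -18.26, 17.97] [-0.0, 0.0, 54.7]
```

{"api": "servo_tool", "payload": {
  "plan": [
    {"xyz":[-3.5,-1.9,0],"twist":[0,0,6],"jaw":0.4},
    {"xyz":[-7,-3.8,0],"twist":[0,0,12],"jaw":0.4},
    {"xyz":[-10.5,-5.7,0],"twist":[0,0,18],"jaw":0.4},
    {"xyz":[-14,-7.6,0],"twist":[0,0,24],"jaw":0.4},
    {"xyz":[-17.5,-9.5,0],"twist":[0,0,30],"jaw":0.4},
    {"xyz":[-21,-11.4,1],"twist":[0,0,36],"jaw":0.4},
    {"xyz":[-24.5,-13.3,2],"twist":[0,0,42],"jaw":0.4},
    {"xyz":[-28,-15.2,3],"twist":[0,0,48],"jaw":0.4},
    {"xyz":[-31.5,-17.2,4.5],"twist":[0,0,54.7],"jaw":0.4},
    {"xyz":[-33.3,-18.3,4.5],"twist":[0,0,54.7],"jaw":0.4}
  ]
}}

```text
time_s: 1.28
tool_pos: [0.4712, 0.3257, 0.3575]
tool_rot: [-179.9, 0.2, 105.4]
force: [0.1, -0.9, -1.0]
grip_width: 0.0523
grasp_force: 0.0
```

```bash
python3 -c "
from h import *
plan((.469,.331,.225,106))
c=cam('wrist','w1')
for b in blanks(c,.0445,True,150): print(*b)
cv2.imwrite('pics/w1b.png',cv2.resize(cv2.imread('pics/w1.png'),(640,480)))
"
```

```text
t 1.28 pos [0.4712 0.3257 0.3575] rpy [-179.9    0.2  105.4] w 0.0523 f [ 0.1 -0.9 -1. ] g 0.0
(0.469, 0.331, 0.225, 106) -> [0.62, -0.04, 13.25] [-0.1, 0.2, -0.6]
[0.5786 0.1615] [598.  176.4] [ 64. 387.] 15.4 (303, 318)
[0.3875 0.1726] [389.9 170.7] [16. 70.] 96.7 (158, 278)
[0.6172 0.235 ] [615.9 232.7] [19. 70.] 115.3 (352, 279)
[0.4777 0.2446] [478.1 244.4] [16. 62.] 1.4 (243, 249)
[0.4678 0.3329] [467.8 331.8] [14. 62.] 105.7 (255, 172)
[0.6653 0.334 ] [671.1 327.5] [41. 73.] 143.3 (417, 216)
[0.5529 0.3367] [554.  335.5] [15. 63.] 130.1 (334, 190)
[0.5151 0.4424] [515.6 443. ] [65. 65.] 16.9 (332, 81)
```

View pics/w1b.png

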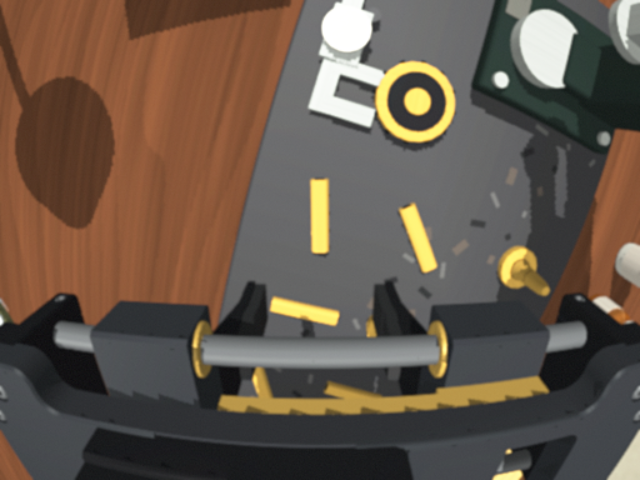

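The wrist view agrees with the earlier estimates to about 1 mm: the target blank is at 640-px (320,216) and blank 5 at (418,238).

```bash
python3 -c "
from h import *
plan((.468,.3325,.2235,105.7),(.468,.3325,.36,105.7))"
```

```text
t 1.33 pos [0.4737 0.3226 0.3585] rpy [-180.     0.3  105.3] w 0.052 f [ 2.  -3.2  0.4] g 0.0
(0.468, 0.3325, 0.2235, 105.7) -> [1.18, -0.28, 13.49] [-0.0, 0.3, -0.4]
(0.468, 0.3325, 0.36, 105.7) -> [1.1, -0.28, -0.16] [-0.0, 0.3, -0.4]
```

{"api": "servo_tool", "payload": {
  "plan": [
    {"xyz":[0,0,0],"twist":[0,0,0],"jaw":0.4},
    {"xyz":[0,0,0],"twist":[0,0,0],"jaw":0.4},
    {"xyz":[0,0,0],"twist":[0,0,0],"jaw":0.4}
  ]
}}

```text
time_s: 1.58
tool_pos: [0.4678, 0.3322, 0.3601]
tool_rot: [180.0, -0.1, 106.1]
force: [0.1, -0.0, -0.4]
grip_width: 0.0522
grasp_force: 0.0
```

```bash
python3 -c "
from h import *
plan((.468,.3325,.2235,105.7),(.468,.3325,.36,105.7))"
```

```text
t 1.58 pos [0.4678 0.3322 0.3601] rpy [ 1.800e+02 -1.000e-01  1.061e+02] w 0.0522 f [ 0.1 -0.  -0.4] g 0.0
(0.468, 0.3325, 0.2235, 105.7) -> [0.01, 0.03, 13.66] [0.0, -0.1, 0.4]
(0.468, 0.3325, 0.36, 105.7) -> [0.02, 0.03, 0.01] [0.0, -0.1, 0.4]
```

{"api": "servo_tool", "payload": {
  "plan": [
    {"xyz":[0,0,4],"twist":[0,0,0.4],"jaw":0.4},
    {"xyz":[0,0,8],"twist":[0,0,0.4],"jaw":0.4},
    {"xyz":[0,0,11.5],"twist":[0,0,0.4],"jaw":0.4},
    {"xyz":[0,0,13.2],"twist":[0,0,0.4],"jaw":0.4},
    {"xyz":[0,0,13.65],"twist":[0,0,0.4],"jaw":0.4},
    {"xyz":[0,0,13.65],"twist":[0,0,0.4],"jaw":0.5},
    {"xyz":[0,0,13.65],"twist":[0,0,0.4],"jaw":1},
    {"xyz":[0,0,13.65],"twist":[0,0,0.4],"jaw":1},
    {"xyz":[0,0,13.65],"twist":[0,0,0.4],"jaw":1},
    {"xyz":[0,0,13.65],"twist":[0,0,0.4],"jaw":1}
  ],
  "newtons": 30
}}

```text
time_s: 2.42
tool_pos: [0.4684, 0.3313, 0.2234]
tool_rot: [180.0, -0.0, 105.7]
force: [-0.4, 0.4, 0.2]
grip_width: 0.0266
grasp_force: 0.0
```

```bash
python3 -c "
from h import *
plan((.468,.3325,.33,105.7),(.50,.10,.33,90),(.515,-.075,.33,80))"
```

```text
t 2.42 pos [0.4684 0.3313 0.2234] rpy [180.   -0.  105.7] w 0.0266 f [-0.4  0.4  0.2] g 0.0
(0.468, 0.3325, 0.33, 105.7) -> [0.13, -0.0, -10.66] [0.0, -0.0, -0.0]
(0.5, 0.1, 0.33, 90) -> [-23.12, -3.2, -10.67] [0.0, -0.0, 15.7]
(0.515, -0.075, 0.33, 80) -> [-40.38, -6.48, -10.67] [0.0, -0.0, 25.7]
```

{"api": "servo_tool", "payload": {
  "plan": [
    {"xyz":[0,0,0],"twist":[0,0,0],"jaw":1},
    {"xyz":[0,0,0],"twist":[0,0,0],"jaw":1},
    {"xyz":[0,0,0],"twist":[0,0,0],"jaw":1},
    {"xyz":[0,0,0],"twist":[0,0,0],"jaw":1},
    {"xyz":[0,0,0],"twist":[0,0,0],"jaw":1},
    {"xyz":[0,0,-2],"twist":[0,0,0],"jaw":1},
    {"xyz":[0,0,-6],"twist":[0,0,0],"jaw":1},
    {"xyz":[0,0,-10],"twist":[0,0,0],"jaw":1},
    {"xyz":[0,0,-13],"twist":[0,0,0],"jaw":1},
    {"xyz":[0,0,-14],"twist":[0,0,0],"jaw":1}
  ],
  "newtons": 30
}}

```text
time_s: 3.25
tool_pos: [0.4699, 0.3312, 0.3691]
tool_rot: [179.5, -0.2, 105.6]
force: [1.2, -0.1, 0.8]
grip_width: 0.0122
grasp_force: 30.0
```

```bash
python3 -c "
from h import *
plan((.49,.10,.39,98),(.517,-.20,.40,90))"
```

```text
t 3.25 pos [0.4699 0.3312 0.3691] rpy [179.5  -0.2 105.6] w 0.0122 f [ 1.2 -0.1  0.8] g 30.0
(0.49, 0.1, 0.39, 98) -> [-22.8, -4.25, -2.21] [0.4, -0.2, 7.6]
(0.517, -0.2, 0.4, 90) -> [-52.42, -9.7, -3.37] [0.4, -0.3, 15.6]
```

{"api": "servo_tool", "payload": {
  "plan": [
    {"xyz":[-2.5,-0.5,-0.3],"twist":[0,0,1],"jaw":1},
    {"xyz":[-6.5,-1.2,-0.6],"twist":[0,0,2],"jaw":1},
    {"xyz":[-10.5,-1.9,-1],"twist":[0,0,3.5],"jaw":1},
    {"xyz":[-14.5,-2.7,-1.3],"twist":[0,0,5],"jaw":1},
    {"xyz":[-18.5,-3.4,-1.7],"twist":[0,0,6.5],"jaw":1},
    {"xyz":[-22.5,-4.2,-2],"twist":[0,0,8],"jaw":1},
    {"xyz":[-26.5,-4.9,-2.3],"twist":[0,0,9.5],"jaw":1},
    {"xyz":[-30.5,-5.6,-2.7],"twist":[0,0,11],"jaw":1},
    {"xyz":[-34,-6.3,-3],"twist":[0,0,13],"jaw":1},
    {"xyz":[-36,-6.7,-3.3],"twist":[0,0,15.6],"jaw":1}
  ]
}}

```text
time_s: 4.08
tool_pos: [0.5004, -0.039, 0.3962]
tool_rot: [-180.0, 0.1, 89.6]
force: [0.6, -0.9, 0.5]
grip_width: 0.0123
grasp_force: 30.0
```

{"api": "servo_tool", "payload": {
  "plan": [
    {"xyz":[-2.5,0,0],"twist":[0,0,0],"jaw":1},
    {"xyz":[-6,0,0],"twist":[0,0,0],"jaw":1},
    {"xyz":[-10,0,0],"twist":[0,0,0],"jaw":1},
    {"xyz":[-13.5,0,0],"twist":[0,0,0],"jaw":1},
    {"xyz":[-16,0,0],"twist":[0,0,0],"jaw":1},
    {"xyz":[-16.7,0,0],"twist":[0,0,0],"jaw":1},
    {"xyz":[-16.7,0,0],"twist":[0,0,0],"jaw":1},
    {"xyz":[-16.7,0,0],"twist":[0,0,0],"jaw":1},
    {"xyz":[-16.7,0,0],"twist":[0,0,0],"jaw":1}
  ]
}}

```text
time_s: 4.83
tool_pos: [0.5016, -0.1987, 0.3958]
tool_rot: [-180.0, -0.1, 90.2]
force: [0.8, -0.4, -0.3]
grip_width: 0.0119
grasp_force: 30.0
```

```bash
python3 -c "
from h import *
plan((.517,-.10,.33,90))
c=cam('wrist','w2')
cv2.imwrite('pics/w2b.png',cv2.resize(cv2.imread('pics/w2.png'),(800,600),interpolation=2))
"
```

```text
t 4.83 pos [ 0.5016 -0.1987  0.3958] rpy [-1.80e+02 -1.00e-01  9.02e+01] w 0.0119 f [ 0.8 -0.4 -0.3] g 30.0
(0.517, -0.1, 0.33, 90) -> [9.86, 1.58, 6.59] [-0.0, -0.1, 0.2]
```

View pics/w2b.png

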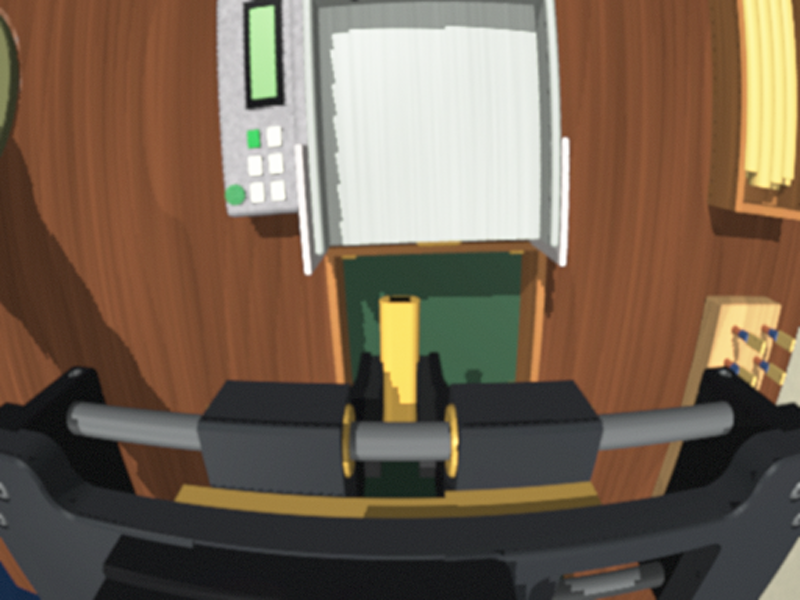

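The view shows the pan floor: lip edge at 800-px (330,249)–(540,243), side walls at x≈333 and x≈540, and rear at row ≈28. The held blank is at (400,350).

```bash
python3 -c "
from h import *
c=cam('wrist'); f=1.5625
for n,u,v,z in(('lipL',330,249,.11),('lipR',541,243,.11),('rearL',332,28,.11),('rearR',538,30,.11),('rwall topL',313,3,.133),('rwall topR',549,3,.133),('wallLfront',322,247,.133),('wallRfront',553,247,.133),('rimL',340,252,.055),('rimR',535,250,.055)): print(n,onz(c,u/f,v/f,z,True).round(4))
"
```

```text
lipL [ 0.4606 -0.1703  0.11  ]
lipR [ 0.5857 -0.1656  0.11  ]
rearL [ 0.463 -0.041  0.11 ]
rearR [ 0.5805 -0.0383  0.11  ]
rwall topL [ 0.456  -0.0324  0.133 ]
rwall topR [ 0.5802 -0.0282  0.133 ]
wallLfront [ 0.4598 -0.1644  0.133 ]
wallRfront [ 0.5855 -0.1632  0.133 ]
rimL [ 0.4593 -0.184   0.055 ]
rimR [ 0.5991 -0.1813  0.055 ]
```

{"api": "servo_tool", "payload": {
  "plan": [
    {"xyz":[3.5,-0.4,0],"twist":[0,0,0],"jaw":1},
    {"xyz":[6.5,-0.8,2],"twist":[0,0,0],"jaw":1},
    {"xyz":[7,-0.85,5],"twist":[0,0,0],"jaw":1},
    {"xyz":[7,-0.85,8],"twist":[0,0,0],"jaw":1},
    {"xyz":[7,-0.85,9.5],"twist":[0,0,0],"jaw":1},
    {"xyz":[7,-0.85,9.9],"twist":[0,0,0],"jaw":1},
    {"xyz":[7,-0.85,9.9],"twist":[0,0,0],"jaw":1},
    {"xyz":[7,-0.85,9.9],"twist":[0,0,0],"jaw":0.72},
    {"xyz":[7,-0.85,9.9],"twist":[0,0,0],"jaw":0.72},
    {"xyz":[7,-0.85,9.9],"twist":[0,0,0],"jaw":0.72}
  ]
}}

```text
time_s: 5.77
tool_pos: [0.4931, -0.1312, 0.2987]
tool_rot: [179.8, -0.0, 90.0]
force: [0.5, -0.9, -0.1]
grip_width: 0.0219
grasp_force: 0.0
```

```bash
python3 -c "
from h import *
plan((.493,-.129,.40,90),(.493,.05,.40,110),(.555,.335,.36,130))"
```

```text
t 5.77 pos [ 0.4931 -0.1312  0.2987] rpy [179.8  -0.   90. ] w 0.0219 f [ 0.5 -0.9 -0.1] g 0.0
(0.493, -0.129, 0.4, 90) -> [0.22, 0.02, -10.13] [0.2, -0.0, 0.0]
(0.493, 0.05, 0.4, 110) -> [18.12, 0.02, -10.13] [0.2, 0.0, -20.0]
(0.555, 0.335, 0.36, 130) -> [46.62, 6.21, -6.11] [0.2, 0.0, -40.0]
```

{"api": "servo_tool", "payload": {
  "plan": [
    {"xyz":[0,0,-2],"twist":[0,0,0],"jaw":0.65},
    {"xyz":[0,0,-5.5],"twist":[0,0,0],"jaw":0.6},
    {"xyz":[0.3,0,-8.5],"twist":[0,0,0],"jaw":0.6},
    {"xyz":[3,0,-10],"twist":[0,0,-2],"jaw":0.6},
    {"xyz":[6.5,0,-10],"twist":[0,0,-6],"jaw":0.6},
    {"xyz":[10,0,-10],"twist":[0,0,-10],"jaw":0.6},
    {"xyz":[14,0,-10],"twist":[0,0,-15],"jaw":0.6},
    {"xyz":[17,0,-10],"twist":[0,0,-19],"jaw":0.6},
    {"xyz":[18,0,-10],"twist":[0,0,-20],"jaw":0.6}
  ]
}}

```text
time_s: 6.52
tool_pos: [0.4921, 0.0545, 0.3982]
tool_rot: [179.9, -0.1, 110.6]
force: [0.9, 0.5, -0.4]
grip_width: 0.0348
grasp_force: 0.0
```

{"api": "servo_tool", "payload": {
  "plan": [
    {"xyz":[3,1.9,0],"twist":[0,0,-2],"jaw":0.6},
    {"xyz":[6.5,4,0],"twist":[0,0,-5],"jaw":0.6},
    {"xyz":[10,6.2,1],"twist":[0,0,-9],"jaw":0.6},
    {"xyz":[13.5,8.5,2],"twist":[0,0,-13],"jaw":0.6},
    {"xyz":[17,10.7,3],"twist":[0,0,-17],"jaw":0.6},
    {"xyz":[20.5,13,4],"twist":[0,0,-19],"jaw":0.6},
    {"xyz":[23.5,14.8,5],"twist":[0,0,-20],"jaw":0.6},
    {"xyz":[24.8,15.6,5.9],"twist":[0,0,-20],"jaw":0.6},
    {"xyz":[24.8,15.6,5.9],"twist":[0,0,-20],"jaw":0.6},
    {"xyz":[24.8,15.6,5.9],"twist":[0,0,-20],"jaw":0.6}
  ]
}}

```text
time_s: 7.35
tool_pos: [0.5542, 0.3358, 0.3378]
tool_rot: [-179.9, 0.1, 130.1]
force: [0.1, -0.5, 0.5]
grip_width: 0.0347
grasp_force: 0.0
```

```bash
python3 -c "
from h import *
c=cam('wrist')
for b in blanks(c,.0445,True,150): print(*b)
plan((.5545,.336,.2235,130))
s=cam('scene')
for b in blanks(s,.1145,roi=(180,100,300,180)): print('pan',*b)
"
```

```text
[0.4523 0.1592] [453.1 158. ] [15. 51.] 114.9 (92, 244)
[0.5642 0.1987] [565.4 198.5] [13. 65.] 124.0 (186, 281)
[0.6945 0.232 ] [694.2 227.1] [ 30. 362.] 40.1 (290, 320)
[0.478  0.2447] [477.9 244.4] [16. 62.] 1.3 (143, 206)
[0.5462 0.2491] [545.  247.1] [17. 38.] 92.3 (198, 243)
[0.6842 0.3007] [684.8 299. ] [13. 64.] 136.1 (325, 281)
[0.5532 0.3368] [554.2 336. ] [14. 61.] 129.7 (257, 185)
[0.651 0.341] [651.4 339.3] [26. 40.] 67.8 (331, 240)
[0.5151 0.4424] [515.2 442.9] [65. 65.] 108.0 (300, 73)
t 7.4 pos [0.5548 0.3342 0.3387] rpy [-1.800e+02  1.000e-01  1.299e+02] w 0.0345 f [0.5 0.  0.5] g 0.0
(0.5545, 0.336, 0.2235, 130) -> [0.17, 0.09, 11.52] [-0.0, 0.1, -0.1]
pan [ 0.4935 -0.1293] [ 493.6 -129.5] [10. 59.] 90.2 (220, 134)
```

{"api": "servo_tool", "payload": {
  "plan": [
    {"xyz":[0,0,4],"twist":[0,0,0],"jaw":0.6},
    {"xyz":[0,0,8],"twist":[0,0,0],"jaw":0.6},
    {"xyz":[0,0,10.8],"twist":[0,0,0],"jaw":0.6},
    {"xyz":[0,0,11.6],"twist":[0,0,0],"jaw":0.6},
    {"xyz":[0,0,11.6],"twist":[0,0,0],"jaw":1},
    {"xyz":[0,0,11.6],"twist":[0,0,0],"jaw":1},
    {"xyz":[0,0,11.6],"twist":[0,0,0],"jaw":1},
    {"xyz":[0,0,11.6],"twist":[0,0,0],"jaw":1},
    {"xyz":[0,0,11.6],"twist":[0,0,0],"jaw":1},
    {"xyz":[0,0,11.6],"twist":[0,0,0],"jaw":1}
  ]
}}

```text
time_s: 8.28
tool_pos: [0.5547, 0.3349, 0.2233]
tool_rot: [179.9, 0.0, 130.0]
force: [-1.5, -1.7, 4.8]
grip_width: 0.0118
grasp_force: 30.0
```

```bash
python3 -c "
from h import *
plan((.552,.20,.36,110),(.551,-.129,.36,90))"
```

```text
t 8.28 pos [0.5547 0.3349 0.2233] rpy [179.9   0.  130. ] w 0.0118 f [-1.5 -1.7  4.8] g 30.0
(0.552, 0.2, 0.36, 110) -> [-10.18, -8.86, -13.68] [0.1, 0.0, 20.0]
(0.551, -0.129, 0.36, 90) -> [-35.32, -30.07, -13.68] [0.1, 0.0, 40.0]
```

{"api": "servo_tool", "payload": {
  "plan": [
    {"xyz":[0,0,-2],"twist":[0,0,0],"jaw":1},
    {"xyz":[0,0,-6],"twist":[0,0,0],"jaw":1},
    {"xyz":[0,0,-10],"twist":[0,0,0],"jaw":1},
    {"xyz":[-1,-0.9,-13],"twist":[0,0,1],"jaw":1},
    {"xyz":[-3.5,-3,-13.7],"twist":[0,0,5],"jaw":1},
    {"xyz":[-6.5,-5.6,-13.7],"twist":[0,0,10],"jaw":1},
    {"xyz":[-9.5,-8.1,-13.7],"twist":[0,0,15],"jaw":1},
    {"xyz":[-12,-10.3,-13.7],"twist":[0,0,19],"jaw":1},
    {"xyz":[-13.7,-11.7,-13.7],"twist":[0,0,20],"jaw":1}
  ]
}}

```text
time_s: 9.03
tool_pos: [0.5526, 0.1509, 0.3596]
tool_rot: [-180.0, 0.1, 109.6]
force: [0.6, -0.7, 0.4]
grip_width: 0.0119
grasp_force: 30.0
```

{"api": "servo_tool", "payload": {
  "plan": [
    {"xyz":[-3,-1.1,0],"twist":[0,0,2],"jaw":1},
    {"xyz":[-6.5,-2.4,0],"twist":[0,0,5],"jaw":1},
    {"xyz":[-10,-3.7,0],"twist":[0,0,9],"jaw":1},
    {"xyz":[-13.5,-5,0],"twist":[0,0,13],"jaw":1},
    {"xyz":[-17,-6.3,0],"twist":[0,0,16],"jaw":1},
    {"xyz":[-20.5,-7.6,0],"twist":[0,0,18],"jaw":1},
    {"xyz":[-23.5,-8.8,0],"twist":[0,0,20],"jaw":1},
    {"xyz":[-25.8,-9.6,0],"twist":[0,0,20],"jaw":1},
    {"xyz":[-26.6,-9.9,0],"twist":[0,0,20],"jaw":1},
    {"xyz":[-26.6,-9.9,0],"twist":[0,0,20],"jaw":1}
  ]
}}

```text
time_s: 9.87
tool_pos: [0.5504, -0.1308, 0.3593]
tool_rot: [180.0, 0.0, 89.8]
force: [-0.3, 0.1, 0.5]
grip_width: 0.0121
grasp_force: 30.0
```

```bash
python3 -c "
from h import *
plan((.551,-.129,.2975,90))
c=cam('wrist')
for b in blanks(c,.0445,True,150): print(*b)"
```

```text
t 9.87 pos [ 0.5504 -0.1308  0.3593] rpy [180.    0.   89.8] w 0.0121 f [-0.3  0.1  0.5] g 30.0
(0.551, -0.129, 0.2975, 90) -> [0.19, 0.06, 6.18] [0.0, 0.0, -0.2]
[ 0.5576 -0.3169] [ 536.5 -320.6] [ 21. 379.] 0.1 (262, 319)
[ 0.5905 -0.258 ] [ 590.3 -259.2] [ 9. 67.] 94.1 (289, 282)
[ 0.5499 -0.1869] [ 549.4 -190.3] [26. 95.] 89.8 (255, 230)
[ 0.4752 -0.1523] [ 475.1 -155.1] [17. 80.] 90.3 (185, 200)
```

{"api": "servo_tool", "payload": {
  "plan": [
    {"xyz":[0,0,3],"twist":[0,0,0],"jaw":1},
    {"xyz":[0,0,5.5],"twist":[0,0,0],"jaw":1},
    {"xyz":[0,0,6.2],"twist":[0,0,0],"jaw":1},
    {"xyz":[0,0,6.2],"twist":[0,0,0],"jaw":1},
    {"xyz":[0,0,6.2],"twist":[0,0,0],"jaw":0.72},
    {"xyz":[0,0,6.2],"twist":[0,0,0],"jaw":0.72},
    {"xyz":[0,0,6.2],"twist":[0,0,0],"jaw":0.72},
    {"xyz":[0,0,4],"twist":[0,0,0],"jaw":0.7},
    {"xyz":[0,0,1],"twist":[0,0,0],"jaw":0.6},
    {"xyz":[0,0,0],"twist":[0,0,0],"jaw":0.6}
  ]
}}

```text
time_s: 10.75
tool_pos: [0.5517, -0.1293, 0.364]
tool_rot: [179.6, 0.0, 90.0]
force: [0.7, -0.8, -0.2]
grip_width: 0.0315
grasp_force: 0.0
```

{"api": "servo_tool", "payload": {
  "plan": [
    {"xyz":[2,-0.4,0],"twist":[0,0,-4],"jaw":0.6},
    {"xyz":[5,-0.9,0],"twist":[0,0,-10],"jaw":0.6},
    {"xyz":[8.5,-1.6,0],"twist":[0,0,-17],"jaw":0.6},
    {"xyz":[12,-2.2,0],"twist":[0,0,-24],"jaw":0.6},
    {"xyz":[15.5,-2.8,0],"twist":[0,0,-31],"jaw":0.6},
    {"xyz":[19,-3.5,0],"twist":[0,0,-38],"jaw":0.6},
    {"xyz":[22,-4,0],"twist":[0,0,-45],"jaw":0.6},
    {"xyz":[25,-4.6,0],"twist":[0,0,-52],"jaw":0.6},
    {"xyz":[27,-5,0],"twist":[0,0,-58],"jaw":0.6},
    {"xyz":[27.9,-5.1,0],"twist":[0,0,-62],"jaw":0.6}
  ]
}}

```text
time_s: 11.58
tool_pos: [0.4978, 0.155, 0.3591]
tool_rot: [179.9, -0.1, 152.7]
force: [-1.0, -0.4, 0.2]
grip_width: 0.0347
grasp_force: 0.0
```

{"api": "servo_tool", "payload": {
  "plan": [
    {"xyz":[1.5,1.7,0],"twist":[0,0,-6],"jaw":0.6},
    {"xyz":[3.5,4,0.5],"twist":[0,0,-13],"jaw":0.6},
    {"xyz":[5,5.7,1],"twist":[0,0,-20],"jaw":0.6},
    {"xyz":[6,6.8,1.5],"twist":[0,0,-26],"jaw":0.6},
    {"xyz":[6.4,7.3,2],"twist":[0,0,-29.4],"jaw":0.6},
    {"xyz":[6.4,7.3,2],"twist":[0,0,-29.4],"jaw":0.6},
    {"xyz":[6.4,7.3,2],"twist":[0,0,-29.4],"jaw":0.6},
    {"xyz":[6.4,7.3,2],"twist":[0,0,-29.4],"jaw":0.6}
  ]
}}

```text
time_s: 12.25
tool_pos: [0.4775, 0.2442, 0.3395]
tool_rot: [-180.0, 0.0, -178.7]
force: [-0.0, 0.5, 0.4]
grip_width: 0.0348
grasp_force: 0.0
```

```bash
python3 -c "
from h import *
plan((.478,.2445,.2235,181.4))
c=cam('wrist')
for b in blanks(c,.0445,True,150): print(*b)
s=cam('scene')
for b in blanks(s,.1145,roi=(180,100,300,180)): print('pan',*b)
d=cam('side')
for b in blanks(d,.0445,roi=(150,180,300,330)): print('side',*b)
"
```

```text
t 12.25 pos [0.4775 0.2442 0.3395] rpy [-180.     0.  -178.7] w 0.0348 f [-0.   0.5  0.4] g 0.0
(0.478, 0.2445, 0.2235, 181.4) -> [-0.05, 0.03, 11.6] [-0.0, 0.0, -0.1]
[0.4549 0.1521] [455.5 150.7] [15. 63.] 114.6 (163, 163)
[0.5316 0.1619] [531.1 161.8] [14. 24.] 175.5 (178, 235)
[0.5901 0.1663] [591.3 167. ] [14. 65.] 175.3 (186, 281)
[0.5561 0.2441] [553.1 246.3] [36. 41.] 88.3 (255, 258)
[0.4774 0.2441] [478.6 244.1] [14. 62.] 1.3 (257, 187)
[0.6472 0.2881] [649.8 285.5] [ 29. 365.] 91.3 (290, 321)
[0.5863 0.3237] [587.9 322.7] [12. 65.] 8.8 (325, 281)
[0.5157 0.442 ] [516.8 443.4] [65. 72.] 77.8 (429, 223)
pan [ 0.4935 -0.1293] [ 493.6 -129.5] [10. 59.] 90.2 (220, 134)
pan [ 0.5515 -0.1248] [ 551.6 -125.4] [11. 59.] 90.9 (205, 146)
side [0.6704 0.1379] [683.7 123.4] [ 40. 129.] 127.1 (199, 206)
side [0.4564 0.1487] [456.6 149. ] [15. 72.] 114.4 (275, 225)
side [0.5535 0.1581] [554.6 158. ] [18. 63.] 174.3 (237, 219)
side [0.5655 0.2304] [579.9 216.2] [ 40. 121.] 128.2 (220, 235)
side [0.479  0.2426] [479.7 242.2] [20. 63.] 1.3 (253, 247)
side [0.6676 0.327 ] [674.2 315.2] [39. 96.] 121.4 (160, 252)
side [0.5172 0.4411] [516.5 440.6] [63. 72.] 120.1 (196, 309)
```

{"api": "servo_tool", "payload": {
  "plan": [
    {"xyz":[0,0,4],"twist":[0,0,0],"jaw":0.6},
    {"xyz":[0,0,8],"twist":[0,0,0],"jaw":0.6},
    {"xyz":[0,0,10.8],"twist":[0,0,0],"jaw":0.6},
    {"xyz":[0,0,11.65],"twist":[0,0,0],"jaw":0.6},
    {"xyz":[0,0,11.65],"twist":[0,0,0],"jaw":1},
    {"xyz":[0,0,11.65],"twist":[0,0,0],"jaw":1},
    {"xyz":[0,0,11.65],"twist":[0,0,0],"jaw":1},
    {"xyz":[0,0,11.65],"twist":[0,0,0],"jaw":1},
    {"xyz":[0,0,11.65],"twist":[0,0,0],"jaw":1},
    {"xyz":[0,0,11.65],"twist":[0,0,0],"jaw":1}
  ]
}}

```text
time_s: 13.23
tool_pos: [0.4775, 0.2449, 0.2231]
tool_rot: [180.0, 0.0, -178.6]
force: [-0.6, 0.2, 1.1]
grip_width: 0.0124
grasp_force: 30.0
```

{"api": "servo_tool", "payload": {
  "plan": [
    {"xyz":[0,0,-2],"twist":[0,0,0],"jaw":1},
    {"xyz":[0,0,-6],"twist":[0,0,0],"jaw":1},
    {"xyz":[0,0,-10],"twist":[0,0,2],"jaw":1},
    {"xyz":[0,-1,-13],"twist":[0,0,8],"jaw":1},
    {"xyz":[0,-3,-13.65],"twist":[0,0,15],"jaw":1},
    {"xyz":[0,-5.5,-13.65],"twist":[0,0,22],"jaw":1},
    {"xyz":[0,-7.5,-13.65],"twist":[0,0,29],"jaw":1},
    {"xyz":[0,-9,-13.65],"twist":[0,0,35],"jaw":1},
    {"xyz":[0,-10,-13.65],"twist":[0,0,40],"jaw":1}
  ]
}}

```text
time_s: 13.98
tool_pos: [0.4798, 0.1428, 0.3594]
tool_rot: [180.0, 0.0, 141.0]
force: [-0.7, 0.6, -0.2]
grip_width: 0.0117
grasp_force: 30.0
```

{"api": "servo_tool", "payload": {
  "plan": [
    {"xyz":[-1.3,-1.4,0],"twist":[0,0,6],"jaw":1},
    {"xyz":[-3.4,-3.8,0],"twist":[0,0,13],"jaw":1},
    {"xyz":[-5.8,-6.4,0],"twist":[0,0,20],"jaw":1},
    {"xyz":[-8.2,-9,0],"twist":[0,0,27],"jaw":1},
    {"xyz":[-10.4,-11.5,0],"twist":[0,0,34],"jaw":1},
    {"xyz":[-12.3,-13.6,0],"twist":[0,0,41],"jaw":1},
    {"xyz":[-13.4,-14.8,0],"twist":[0,0,47],"jaw":1},
    {"xyz":[-13.7,-15.2,0],"twist":[0,0,51.4],"jaw":1},
    {"xyz":[-13.7,-15.2,0],"twist":[0,0,51.4],"jaw":1},
    {"xyz":[-13.7,-15.2,0],"twist":[0,0,51.4],"jaw":1}
  ]
}}

```text
time_s: 14.82
tool_pos: [0.4919, -0.0593, 0.3592]
tool_rot: [-180.0, -0.0, 90.1]
force: [0.7, 1.6, -0.5]
grip_width: 0.0123
grasp_force: 30.0
```

```bash
python3 -c "
from h import *
plan((.493,-.06,.2975,90))"
```

```text
t 14.82 pos [ 0.4919 -0.0593  0.3592] rpy [-180.    -0.    90.1] w 0.0123 f [ 0.7  1.6 -0.5] g 30.0
(0.493, -0.06, 0.2975, 90) -> [-0.07, 0.11, 6.17] [-0.0, -0.0, 0.1]
```

{"api": "servo_tool", "payload": {
  "plan": [
    {"xyz":[0,0.1,3],"twist":[0,0,0],"jaw":1},
    {"xyz":[0,0.1,5.5],"twist":[0,0,0],"jaw":1},
    {"xyz":[0,0.1,6.2],"twist":[0,0,0],"jaw":1},
    {"xyz":[0,0.1,6.2],"twist":[0,0,0],"jaw":1},
    {"xyz":[0,0.1,6.2],"twist":[0,0,0],"jaw":0.72},
    {"xyz":[0,0.1,6.2],"twist":[0,0,0],"jaw":0.72},
    {"xyz":[0,0.1,6.2],"twist":[0,0,0],"jaw":0.72},
    {"xyz":[0,0.1,4],"twist":[0,0,0],"jaw":0.7},
    {"xyz":[0,0.1,1],"twist":[0,0,0],"jaw":0.6},
    {"xyz":[0,0.1,0],"twist":[0,0,0],"jaw":0.6}
  ]
}}

```text
time_s: 15.65
tool_pos: [0.4943, -0.0597, 0.3639]
tool_rot: [179.6, -0.0, 90.0]
force: [0.9, -0.6, 0.3]
grip_width: 0.0316
grasp_force: 0.0
```

{"api": "servo_tool", "payload": {
  "plan": [
    {"xyz":[2,-0.4,0],"twist":[0,0,-2],"jaw":0.6},
    {"xyz":[5.5,-1,0],"twist":[0,0,-6],"jaw":0.6},
    {"xyz":[9.5,-1.7,0],"twist":[0,0,-10],"jaw":0.6},
    {"xyz":[13.5,-2.4,0.5],"twist":[0,0,-15],"jaw":0.6},
    {"xyz":[17.5,-3.1,1],"twist":[0,0,-20],"jaw":0.6},
    {"xyz":[20,-3.6,1.6],"twist":[0,0,-23.5],"jaw":0.6},
    {"xyz":[21.05,-3.75,2],"twist":[0,0,-24.5],"jaw":0.6},
    {"xyz":[21.05,-3.75,2],"twist":[0,0,-24.5],"jaw":0.6},
    {"xyz":[21.05,-3.75,2],"twist":[0,0,-24.5],"jaw":0.6},
    {"xyz":[21.05,-3.75,2],"twist":[0,0,-24.5],"jaw":0.6}
  ]
}}

```text
time_s: 16.48
tool_pos: [0.4561, 0.1494, 0.3395]
tool_rot: [180.0, 0.0, 114.3]
force: [-0.3, -0.7, 0.5]
grip_width: 0.0349
grasp_force: 0.0
```

```bash
python3 -c "
from h import *
plan((.4555,.1505,.2235,114.5))
c=cam('wrist')
for b in blanks(c,.0445,True,150): print(*b)
s=cam('scene')
for b in blanks(s,.1145,roi=(180,100,300,180)): print('pan',*b)
for b in blanks(s,.0445,roi=(205,170,390,320)): print('s',*b)
d=cam('side')
for b in blanks(d,.0445,roi=(150,180,300,330)): print('side',*b)
"
```

```text
t 16.48 pos [0.4561 0.1494 0.3395] rpy [180.    0.  114.3] w 0.0349 f [-0.3 -0.7  0.5] g 0.0
(0.4555, 0.1505, 0.2235, 114.5) -> [0.14, -0.01, 11.6] [0.0, 0.0, -0.2]
[0.5641 0.0092] [563.9   5.9] [ 30. 363.] 24.2 (290, 321)
[0.4291 0.0144] [430.4  13.2] [13. 65.] 108.2 (186, 281)
[0.5735 0.0795] [573.4  77.6] [13. 65.] 121.8 (325, 280)
[0.4548 0.1523] [455.7 150.8] [14. 61.] 113.9 (256, 183)
[0.661 0.156] [665.  158.5] [33. 57.] 167.2 (417, 250)
[0.5663 0.2457] [568.9 243.9] [38. 67.] 172.3 (396, 146)
[0.664 0.338] [669.8 342.2] [41. 69.] 33.0 (489, 115)
pan [ 0.4942 -0.1284] [ 494.1 -129.1] [10. 60.] 89.1 (220, 134)
pan [ 0.5514 -0.1241] [ 551.4 -125.4] [10. 59.] 90.2 (206, 146)
pan [ 0.4947 -0.0631] [494.7 -63.9] [10. 48.] 90.2 (236, 147)
s [0.4565 0.152 ] [456.9 150.8] [16. 62.] 113.4 (303, 200)
s [0.658  0.1548] [654.6 154.9] [39. 49.] 19.0 (249, 249)
s [0.552  0.1607] [551.9 160.6] [16. 63.] 173.7 (281, 225)
s [0.5548 0.246 ] [550.1 246.5] [39. 55.] 5.3 (305, 247)
s [0.6608 0.337 ] [660. 337.] [38. 39.] 159.3 (303, 302)
s [0.523  0.4356] [518.4 436.4] [50. 66.] 27.0 (374, 290)
s [0.5125 0.4426] [512.6 442.5] [21. 23.] 36.5 (380, 289)
side [0.6705 0.1379] [683.7 123.4] [ 40. 129.] 127.1 (199, 206)
side [0.4564 0.1489] [456.5 148.9] [15. 72.] 114.4 (275, 225)
side [0.5531 0.1583] [553.7 158.3] [20. 65.] 174.3 (237, 219)
side [0.5656 0.2303] [572.6 211.7] [ 39. 123.] 113.8 (220, 235)
side [0.6676 0.3269] [674.2 315.2] [39. 96.] 121.4 (160, 252)
side [0.5172 0.4411] [516.6 440.5] [63. 72.] 120.1 (196, 309)
```

{"api": "servo_tool", "payload": {
  "plan": [
    {"xyz":[0.1,0,4],"twist":[0,0,0],"jaw":0.6},
    {"xyz":[0.1,0,8],"twist":[0,0,0],"jaw":0.6},
    {"xyz":[0.1,0,10.8],"twist":[0,0,0],"jaw":0.6},
    {"xyz":[0.1,0,11.6],"twist":[0,0,0],"jaw":0.6},
    {"xyz":[0.1,0,11.6],"twist":[0,0,0],"jaw":1},
    {"xyz":[0.1,0,11.6],"twist":[0,0,0],"jaw":1},
    {"xyz":[0.1,0,11.6],"twist":[0,0,0],"jaw":1},
    {"xyz":[0.1,0,11.6],"twist":[0,0,0],"jaw":1},
    {"xyz":[0.1,0,11.6],"twist":[0,0,0],"jaw":1},
    {"xyz":[0.1,0,11.6],"twist":[0,0,0],"jaw":1}
  ]
}}

```text
time_s: 17.47
tool_pos: [0.4554, 0.1519, 0.2237]
tool_rot: [180.0, 0.0, 114.5]
force: [0.8, -1.1, 1.9]
grip_width: 0.0121
grasp_force: 30.0
```

{"api": "servo_tool", "payload": {
  "plan": [
    {"xyz":[0,0,-2],"twist":[0,0,0],"jaw":1},
    {"xyz":[0,0,-6],"twist":[0,0,0],"jaw":1},
    {"xyz":[0,0,-10],"twist":[0,0,0],"jaw":1},
    {"xyz":[0,0,-13],"twist":[0,0,1],"jaw":1},
    {"xyz":[-2,0,-13.65],"twist":[0,0,3],"jaw":1},
    {"xyz":[-5,0,-13.65],"twist":[0,0,5],"jaw":1},
    {"xyz":[-8,0,-13.65],"twist":[0,0,8],"jaw":1},
    {"xyz":[-10.5,0,-13.65],"twist":[0,0,10],"jaw":1},
    {"xyz":[-12,0,-13.65],"twist":[0,0,12],"jaw":1}
  ]
}}

```text
time_s: 18.22
tool_pos: [0.5055, 0.0393, 0.3595]
tool_rot: [180.0, 0.1, 102.2]
force: [-0.0, 0.1, -0.9]
grip_width: 0.0121
grasp_force: 30.0
```

```bash
python3 -c "
from h import *
plan((.549,-.06,.36,90))"
```

```text
t 18.22 pos [0.5055 0.0393 0.3595] rpy [1.800e+02 1.000e-01 1.022e+02] w 0.0121 f [-0.   0.1 -0.9] g 30.0
(0.549, -0.06, 0.36, 90) -> [-10.63, 2.16, -0.03] [0.0, 0.1, 12.2]
```

{"api": "servo_tool", "payload": {
  "plan": [
    {"xyz":[-2,0.4,0],"twist":[0,0,2],"jaw":1},
    {"xyz":[-5,1,0],"twist":[0,0,6],"jaw":1},
    {"xyz":[-8,1.6,0],"twist":[0,0,9],"jaw":1},
    {"xyz":[-10,2,0],"twist":[0,0,12],"jaw":1},
    {"xyz":[-10.7,2.2,0],"twist":[0,0,12.3],"jaw":1},
    {"xyz":[-10.7,2.2,0],"twist":[0,0,12.3],"jaw":1},
    {"xyz":[-10.7,2.2,0],"twist":[0,0,12.3],"jaw":1}
  ]
}}

```text
time_s: 18.8
tool_pos: [0.5495, -0.0557, 0.3593]
tool_rot: [-179.9, -0.1, 90.3]
force: [-0.3, 0.9, -0.1]
grip_width: 0.012
grasp_force: 30.0
```

```bash
python3 -c "
from h import *
plan((.549,-.06,.2975,90))"
```

```text
t 18.8 pos [ 0.5495 -0.0557  0.3593] rpy [-1.799e+02 -1.000e-01  9.030e+01] w 0.012 f [-0.3  0.9 -0.1] g 30.0
(0.549, -0.06, 0.2975, 90) -> [-0.43, -0.04, 6.18] [-0.1, -0.1, 0.3]
```

{"api": "servo_tool", "payload": {
  "plan": [
    {"xyz":[-0.1,0,3],"twist":[0,0,0],"jaw":1},
    {"xyz":[-0.1,0,5.5],"twist":[0,0,0],"jaw":1},
    {"xyz":[-0.1,0,6.2],"twist":[0,0,0],"jaw":1},
    {"xyz":[-0.1,0,6.2],"twist":[0,0,0],"jaw":1},
    {"xyz":[-0.1,0,6.2],"twist":[0,0,0],"jaw":0.72},
    {"xyz":[-0.1,0,6.2],"twist":[0,0,0],"jaw":0.72},
    {"xyz":[-0.1,0,6.2],"twist":[0,0,0],"jaw":0.72},
    {"xyz":[-0.1,0,4],"twist":[0,0,0],"jaw":0.7},
    {"xyz":[-0.1,0,1],"twist":[0,0,0],"jaw":0.6},
    {"xyz":[-0.1,0,0],"twist":[0,0,0],"jaw":0.6}
  ]
}}

```text
time_s: 19.63
tool_pos: [0.5507, -0.0583, 0.3644]
tool_rot: [179.6, -0.0, 90.2]
force: [0.4, -0.6, 0.3]
grip_width: 0.0311
grasp_force: 0.0
```

{"api": "servo_tool", "payload": {
  "plan": [
    {"xyz":[2,0,0],"twist":[0,0,-5],"jaw":0.6},
    {"xyz":[4.5,0,0],"twist":[0,0,-11],"jaw":0.6},
    {"xyz":[7,0,0],"twist":[0,0,-18],"jaw":0.6},
    {"xyz":[9.5,0,0],"twist":[0,0,-25],"jaw":0.6},
    {"xyz":[11.5,0,0],"twist":[0,0,-32],"jaw":0.6},
    {"xyz":[13.5,0,0],"twist":[0,0,-39],"jaw":0.6},
    {"xyz":[15.5,0,0],"twist":[0,0,-46],"jaw":0.6},
    {"xyz":[17,0,0],"twist":[0,0,-53],"jaw":0.6},
    {"xyz":[18.5,0,0],"twist":[0,0,-59],"jaw":0.6},
    {"xyz":[19,0,0],"twist":[0,0,-63],"jaw":0.6}
  ]
}}

```text
time_s: 20.47
tool_pos: [0.5487, 0.1352, 0.3603]
tool_rot: [179.9, 0.0, 153.7]
force: [-0.6, 0.3, -0.6]
grip_width: 0.0349
grasp_force: 0.0
```

```bash
cat >> h.py <<'E'
def tcp(g,yaw,tx=0,ty=0): # TCP target for grasp point g
    p=np.array(g)-.164*rot(yaw,tx,ty).apply([0,0,1]); return (*p.round(4),yaw,tx,ty)
E
python3 -c "
from h import *
plan(tcp((.553,.1595,.16),174,-10))
s=cam('scene')
for b in blanks(s,.1145,roi=(180,100,300,180)): print('pan',*b)
for b in blanks(s,.0445,roi=(205,170,390,320)): print('s',*b)
"
```

```text
t 20.47 pos [0.5487 0.1352 0.3603] rpy [179.9   0.  153.7] w 0.0349 f [-0.6  0.3 -0.6] g 0.0
(np.float64(0.55), np.float64(0.1312), np.float64(0.3215), 174, -10, 0) -> [-0.3, -0.31, 3.88] [-9.8, 1.8, -20.3]
pan [ 0.4945 -0.128 ] [ 494.6 -130.1] [10. 62.] 90.9 (220, 134)
pan [ 0.5523 -0.1238] [ 552.3 -125.4] [10. 59.] 91.3 (205, 146)
pan [ 0.4946 -0.0635] [494.7 -63.9] [10. 48.] 89.0 (236, 147)
pan [ 0.5507 -0.0614] [550.8 -61.6] [10. 47.] 91.3 (221, 159)
s [0.6579 0.1547] [654.6 154.9] [39. 49.] 19.0 (249, 249)
s [0.5522 0.1606] [551.9 160.5] [16. 63.] 174.2 (281, 225)
s [0.5549 0.2459] [550.1 246.5] [39. 55.] 5.3 (305, 247)
s [0.6606 0.3368] [660.  336.9] [38. 39.] 159.3 (303, 302)
s [0.523  0.4356] [518.4 436.4] [50. 66.] 27.0 (374, 290)
s [0.5125 0.4426] [512.6 442.5] [21. 23.] 36.5 (380, 289)
```

{"api": "servo_tool", "payload": {
  "plan": [
    {"xyz":[-0.1,-0.1,1],"twist":[-3,0.5,-6],"jaw":0.7},
    {"xyz":[-0.2,-0.2,2.5],"twist":[-6,1,-12],"jaw":0.7},
    {"xyz":[-0.3,-0.3,3.5],"twist":[-9,1.6,-18],"jaw":0.7},
    {"xyz":[-0.3,-0.3,3.9],"twist":[-9.8,1.8,-20.3],"jaw":0.7},
    {"xyz":[-0.3,-0.3,3.9],"twist":[-9.8,1.8,-20.3],"jaw":0.7},
    {"xyz":[-0.3,-0.3,3.9],"twist":[-9.8,1.8,-20.3],"jaw":0.7},
    {"xyz":[-0.3,-0.3,3.9],"twist":[-9.8,1.8,-20.3],"jaw":0.7},
    {"xyz":[-0.3,-0.3,3.9],"twist":[-9.8,1.8,-20.3],"jaw":0.7}
  ]
}}

```text
time_s: 21.18
tool_pos: [0.5505, 0.1284, 0.3216]
tool_rot: [170.1, 0.0, 173.5]
force: [0.1, 0.4, -0.2]
grip_width: 0.026
grasp_force: 0.0
```

```bash
python3 -c "
from h import *
c=cam('wrist')
for b in blanks(c,.0445,True,150): print(*b)
plan(tcp((.552,.1605,.1),174,-10),tcp((.552,.1605,.0605),174,-10))
"
```

```text
[0.6424 0.106 ] [644.2 106.4] [11. 58.] 167.3 (200, 281)
[0.5503 0.1601] [551.8 159.9] [15. 62.] 174.1 (239, 189)
[0.716  0.1794] [713.5 202.6] [ 57. 370.] 73.7 (275, 319)
[0.6715 0.2257] [672.5 225.5] [11. 63.] 178.6 (312, 282)
[0.5613 0.2519] [569.6 255.3] [41. 73.] 32.4 (333, 184)
[0.6579 0.3431] [661.7 348.1] [25. 67.] 40.3 (400, 248)
[0.5152 0.4424] [515.8 443.7] [64. 76.] 80.3 (466, 125)
t 21.23 pos [0.5504 0.1285 0.3215] rpy [170.1   0.  173.5] w 0.0267 f [0.9 0.  0.2] g 0.0
(np.float64(0.549), np.float64(0.1322), np.float64(0.2615), 174, -10, 0) -> [0.18, -0.68, 5.97] [-0.1, 0.1, -0.5]
(np.float64(0.549), np.float64(0.1322), np.float64(0.222), 174, -10, 0) -> [0.19, -1.37, 9.86] [-0.1, 0.1, -0.5]
```

{"api": "servo_tool", "payload": {
  "plan": [
    {"xyz":[0.1,-0.3,3],"twist":[0,0,-0.5],"jaw":0.7},
    {"xyz":[0.2,-0.7,6],"twist":[0,0,-0.5],"jaw":0.7},
    {"xyz":[0.2,-1.15,8.6],"twist":[0,0,-0.5],"jaw":0.7},
    {"xyz":[0.2,-1.35,9.8],"twist":[0,0,-0.5],"jaw":0.7},
    {"xyz":[0.2,-1.35,9.85],"twist":[0,0,-0.5],"jaw":0.7},
    {"xyz":[0.2,-1.35,9.85],"twist":[0,0,-0.5],"jaw":1},
    {"xyz":[0.2,-1.35,9.85],"twist":[0,0,-0.5],"jaw":1},
    {"xyz":[0.2,-1.35,9.85],"twist":[0,0,-0.5],"jaw":1},
    {"xyz":[0.2,-1.35,9.85],"twist":[0,0,-0.5],"jaw":1},
    {"xyz":[0.2,-1.35,9.85],"twist":[0,0,-0.5],"jaw":1}
  ]
}}

```text
time_s: 22.07
tool_pos: [0.5491, 0.1321, 0.2224]
tool_rot: [170.1, 0.1, 174.0]
force: [-0.9, -2.1, 5.9]
grip_width: 0.0121
grasp_force: 29.7
```

```bash
python3 -c "
from h import *
plan((.549,.1322,.35,174,-10),(.545,.05,.36,135),(.522,-.09,.36,90))
"
```

```text
t 22.07 pos [0.5491 0.1321 0.2224] rpy [1.701e+02 1.000e-01 1.740e+02] w 0.0121 f [-0.9 -2.1  5.9] g 29.7
(0.549, 0.1322, 0.35, 174, -10) -> [-0.02, 2.21, -12.57] [-0.1, 0.1, 0.1]
(0.545, 0.05, 0.36, 135) -> [-0.48, -5.71, -14.97] [9.6, -3.3, 39.0]
(0.522, -0.09, 0.36, 90) -> [0.36, -19.66, -17.42] [8.2, -7.2, 83.8]
```

{"api": "servo_tool", "payload": {
  "plan": [
    {"xyz":[0,0.5,-2],"twist":[0,0,0],"jaw":1},
    {"xyz":[0,1.1,-6],"twist":[0,0,0],"jaw":1},
    {"xyz":[0,1.6,-9.5],"twist":[0,0,0],"jaw":1},
    {"xyz":[0,1.5,-12.5],"twist":[1,-0.3,4],"jaw":1},
    {"xyz":[-0.1,0,-13.5],"twist":[2.7,-0.9,11],"jaw":1},
    {"xyz":[-0.2,-1.5,-14],"twist":[4.4,-1.5,18],"jaw":1},
    {"xyz":[-0.3,-3,-14.4],"twist":[6.2,-2.1,25],"jaw":1},
    {"xyz":[-0.4,-4.5,-14.7],"twist":[7.9,-2.7,32],"jaw":1},
    {"xyz":[-0.5,-5.5,-15],"twist":[9.2,-3.2,37.5],"jaw":1},
    {"xyz":[-0.5,-5.7,-15],"twist":[9.6,-3.3,39],"jaw":1}
  ]
}}

```text
time_s: 22.9
tool_pos: [0.545, 0.0481, 0.3595]
tool_rot: [-179.9, 0.1, 134.6]
force: [0.2, -0.4, -0.6]
grip_width: 0.0122
grasp_force: 29.3
```

```bash
python3 -c "
from h import *
plan((.522,-.09,.36,90))
"
```

```text
t 22.9 pos [0.545  0.0481 0.3595] rpy [-1.799e+02  1.000e-01  1.346e+02] w 0.0122 f [ 0.2 -0.4 -0.6] g 29.3
(0.522, -0.09, 0.36, 90) -> [-8.22, -11.33, -0.01] [-0.1, 0.1, 44.6]
```

{"api": "servo_tool", "payload": {
  "plan": [
    {"xyz":[-1.2,-1.7,0],"twist":[0,0,6],"jaw":1},
    {"xyz":[-3,-4.2,0],"twist":[0,0,13],"jaw":1},
    {"xyz":[-5,-6.8,0],"twist":[0,0,20],"jaw":1},
    {"xyz":[-6.8,-9.3,0],"twist":[0,0,27],"jaw":1},
    {"xyz":[-7.8,-10.8,0],"twist":[0,0,34],"jaw":1},
    {"xyz":[-8.2,-11.3,0],"twist":[0,0,41],"jaw":1},
    {"xyz":[-8.2,-11.3,0],"twist":[0,0,44.7],"jaw":1},
    {"xyz":[-8.2,-11.3,0],"twist":[0,0,44.7],"jaw":1},
    {"xyz":[-8.2,-11.3,0],"twist":[0,0,44.7],"jaw":1},
    {"xyz":[-8.2,-11.3,0],"twist":[0,0,44.7],"jaw":1}
  ]
}}

```text
time_s: 23.73
tool_pos: [0.523, -0.0871, 0.3593]
tool_rot: [-179.9, 0.0, 90.4]
force: [-0.3, 0.1, -0.5]
grip_width: 0.012
grasp_force: 29.3
```

```bash
python3 -c "
from h import *
plan((.522,-.09,.304,90))
"
```

```text
t 23.73 pos [ 0.523  -0.0871  0.3593] rpy [-179.9    0.    90.4] w 0.012 f [-0.3  0.1 -0.5] g 29.3
(0.522, -0.09, 0.304, 90) -> [-0.28, -0.1, 5.53] [-0.1, 0.0, 0.4]
```

{"api": "servo_tool", "payload": {
  "plan": [
    {"xyz":[-0.2,-0.1,3],"twist":[0,0,0],"jaw":1},
    {"xyz":[-0.2,-0.1,5],"twist":[0,0,0],"jaw":1},
    {"xyz":[-0.2,-0.1,5.6],"twist":[0,0,0],"jaw":1},
    {"xyz":[-0.2,-0.1,5.6],"twist":[0,0,0],"jaw":1},
    {"xyz":[-0.2,-0.1,5.6],"twist":[0,0,0],"jaw":0.76},
    {"xyz":[-0.2,-0.1,5.6],"twist":[0,0,0],"jaw":0.76},
    {"xyz":[-0.2,-0.1,5.6],"twist":[0,0,0],"jaw":0.76},
    {"xyz":[-0.2,-0.1,3.5],"twist":[0,0,0],"jaw":0.7},
    {"xyz":[-0.2,-0.1,0],"twist":[0,0,0],"jaw":0.6},
    {"xyz":[-0.2,-0.1,-3],"twist":[0,0,0],"jaw":0.5}
  ]
}}

```text
time_s: 24.57
tool_pos: [0.5218, -0.09, 0.3915]
tool_rot: [-180.0, 0.0, 90.3]
force: [0.9, 0.4, 0.3]
grip_width: 0.0322
grasp_force: 0.0
```

{"api": "servo_tool", "payload": {
  "plan": [
    {"xyz":[-2,0,-1],"twist":[0,0,0],"jaw":0.5},
    {"xyz":[-5,0,-1],"twist":[0,0,0],"jaw":0.5},
    {"xyz":[-8,0,-1],"twist":[0,0,0],"jaw":0.5},
    {"xyz":[-10,0,-1],"twist":[0,0,0],"jaw":0.5},
    {"xyz":[-11,0,-1],"twist":[0,0,0],"jaw":0.5},
    {"xyz":[-11,0,-1],"twist":[0,0,0],"jaw":0.5},
    {"xyz":[-11,0,-1],"twist":[0,0,0],"jaw":0.5},
    {"xyz":[-11,0,-1],"twist":[0,0,0],"jaw":0.5},
    {"xyz":[-11,0,-1],"twist":[0,0,0],"jaw":0.5}
  ]
}}

```text
time_s: 25.32
tool_pos: [0.5229, -0.1979, 0.3995]
tool_rot: [-179.9, -0.0, 90.4]
force: [0.1, 0.2, -0.5]
grip_width: 0.0436
grasp_force: 0.0
```

```bash
python3 -c "
from h import *
plan((.515,.02,.36,180))
c=cam('wrist','w3')
cv2.imwrite('pics/w3b.png',cv2.resize(cv2.imread('pics/w3.png'),(800,600),interpolation=2))
"
```

```text
t 25.32 pos [ 0.5229 -0.1979  0.3995] rpy [-179.9   -0.    90.4] w 0.0436 f [ 0.1  0.2 -0.5] g 0.0
(0.515, 0.02, 0.36, 180) -> [21.79, -0.63, 3.96] [-0.0, -0.1, -89.6]
```

View pics/w3b.png

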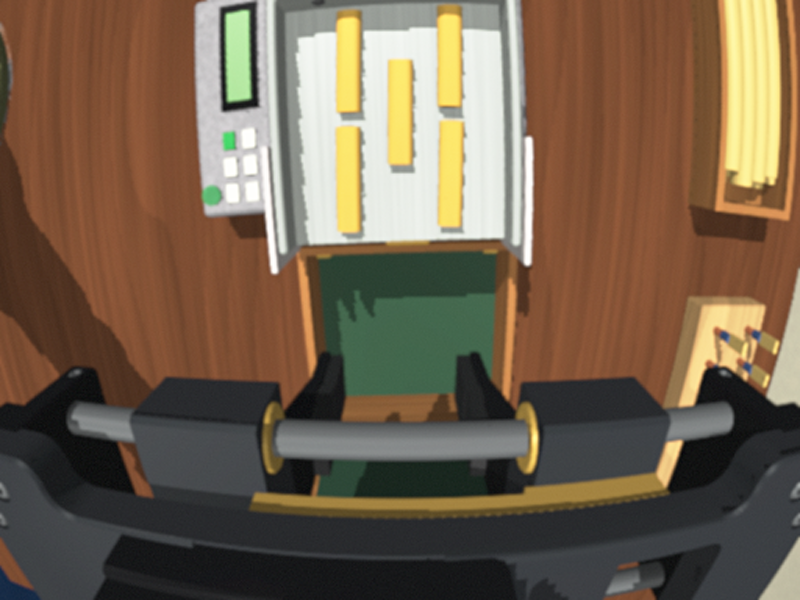

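The picture shows all five blanks lying flat in the pan at px (348,60), (449,55), (400,112), (348,180) and (451,175). Next I'll locate the handle from directly above, while the scale settles.

{"api": "servo_tool", "payload": {
  "plan": [
    {"xyz":[2,-0.1,0],"twist":[0,0,0],"jaw":0.5},
    {"xyz":[5.5,-0.3,0],"twist":[0,0,0],"jaw":0.5},
    {"xyz":[9.5,-0.5,0],"twist":[0,0,0],"jaw":0.5},
    {"xyz":[12.5,-0.6,0],"twist":[0,0,0],"jaw":0.5},
    {"xyz":[13.5,-0.6,0],"twist":[0,0,0],"jaw":0.5},
    {"xyz":[13.8,-0.6,0],"twist":[0,0,0],"jaw":0.5},
    {"xyz":[13.8,-0.6,0],"twist":[0,0,0],"jaw":0.5},
    {"xyz":[13.8,-0.6,0],"twist":[0,0,0],"jaw":0.5},
    {"xyz":[13.8,-0.6,0],"twist":[0,0,0],"jaw":0.5},
    {"xyz":[13.8,-0.6,0],"twist":[0,0,0],"jaw":0.5}
  ]
}}

```text
time_s: 26.2
tool_pos: [0.5158, -0.0636, 0.3995]
tool_rot: [-179.9, 0.1, 90.1]
force: [0.2, -0.1, 0.1]
grip_width: 0.0434
grasp_force: 0.0
```

```bash
python3 -c "
from h import *
plan((.515,.02,.36,180))
c=cam('wrist','w4')
a=cv2.imread('pics/w4.png')[0:240,130:390]
cv2.imwrite('pics/w4b.png',cv2.resize(a,(650,600),interpolation=2))
"
```

```text
t 26.2 pos [ 0.5158 -0.0636  0.3995] rpy [-1.799e+02  1.000e-01  9.010e+01] w 0.0434 f [ 0.2 -0.1  0.1] g 0.0
(0.515, 0.02, 0.36, 180) -> [8.36, -0.06, 3.94] [-0.1, 0.0, -89.9]
```

View pics/w4b.png

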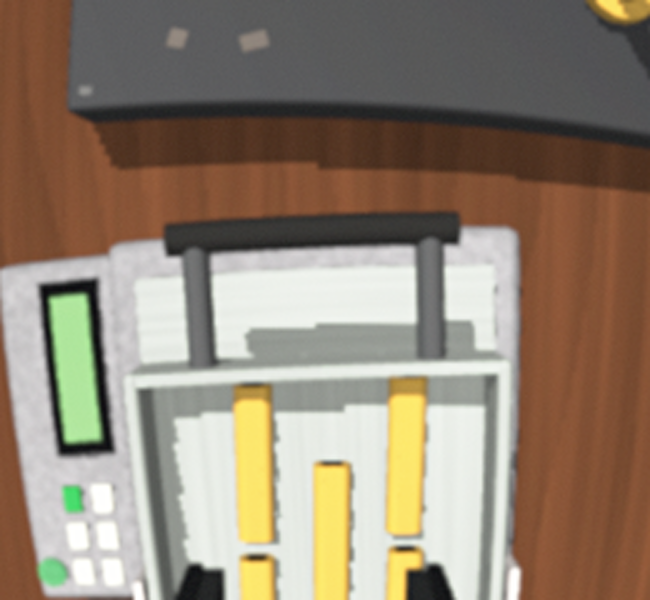

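The bar runs from crop px (166,239) to (459,228), with support arms near its ends, and its middle is free.

```bash
python3 -c "
from h import *
c=cam('wrist')
P=[onz(c,130+u/2.5,v/2.5,z,True) for u,v,z in((166,239,.123),(459,228,.123),(128,381,.135),(507,366,.135))]
for p in P: print(p.round(4))
e=P[1]-P[0]; print(np.linalg.norm(e),(P[0]+P[1])/2,np.degrees(np.arctan2(e[1],e[0])))
e=P[3]-P[2]; print(np.linalg.norm(e),np.degrees(np.arctan2(e[1],e[0])))
m=(P[0]+P[1])/2
plan((m[0],m[1],.36,181.5))
"
```

```text
[0.4647 0.0228 0.123 ]
[0.5646 0.0267 0.123 ]
[ 0.4523 -0.0246  0.135 ]
[ 0.5804 -0.0192  0.135 ]
0.10003575122400656 [0.51463732 0.02477548 0.123     ] 2.2326805221599955
0.12819233700728958 2.407925689276601
t 26.3 pos [ 0.5158 -0.0631  0.3994] rpy [-1.799e+02  1.000e-01  9.010e+01] w 0.0434 f [-0.2 -1.  -0.1] g 0.0
(np.float64(0.5146373216112416), np.float64(0.024775478247240915), 0.36, 181.5) -> [8.79, -0.09, 3.94] [-0.1, -0.0, -91.4]
```

{"api": "servo_tool", "payload": {
  "plan": [
    {"xyz":[1,0,0],"twist":[0,0,-6],"jaw":0.6},
    {"xyz":[2,0,0],"twist":[0,0,-13],"jaw":0.65},
    {"xyz":[3,0,0],"twist":[0,0,-20],"jaw":0.65},
    {"xyz":[4,0,0],"twist":[0,0,-27],"jaw":0.65},
    {"xyz":[5,0,0],"twist":[0,0,-34],"jaw":0.65},
    {"xyz":[6,0,0],"twist":[0,0,-41],"jaw":0.65},
    {"xyz":[7,0,0],"twist":[0,0,-48],"jaw":0.65},
    {"xyz":[8,0,1],"twist":[0,0,-55],"jaw":0.65},
    {"xyz":[8.6,0,2.5],"twist":[0,0,-62],"jaw":0.65},
    {"xyz":[8.8,-0.1,3.9],"twist":[0,0,-69],"jaw":0.65}
  ]
}}

```text
time_s: 27.13
tool_pos: [0.5146, 0.0269, 0.3601]
tool_rot: [-180.0, -0.0, 159.7]
force: [-0.1, 0.5, -1.1]
grip_width: 0.0306
grasp_force: 0.0
```

{"api": "servo_tool", "payload": {
  "plan": [
    {"xyz":[0,0,0],"twist":[0,0,-6],"jaw":0.65},
    {"xyz":[0,0,0],"twist":[0,0,-13],"jaw":0.65},
    {"xyz":[0,0,0],"twist":[0,0,-19],"jaw":0.65},
    {"xyz":[0,0,0],"twist":[0,0,-23.2],"jaw":0.65},
    {"xyz":[0,0,0],"twist":[0,0,-23.2],"jaw":0.65},
    {"xyz":[0,0,0],"twist":[0,0,-23.2],"jaw":0.65},
    {"xyz":[0,0,0],"twist":[0,0,-23.2],"jaw":0.65},
    {"xyz":[0,0,0],"twist":[0,0,-23.2],"jaw":0.65},
    {"xyz":[0,0,0],"twist":[0,0,-23.2],"jaw":0.65},
    {"xyz":[0,0,0],"twist":[0,0,-23.2],"jaw":0.65}
  ]
}}

```text
time_s: 27.97
tool_pos: [0.5144, 0.0261, 0.3604]
tool_rot: [-180.0, -0.1, -177.6]
force: [0.6, -0.1, 0.1]
grip_width: 0.0307
grasp_force: 0.0
```

```bash
python3 -c "
from h import *
plan((.5146,.0248,.287,182.3))
s=cam('scene')
for b in blanks(s,.1145,roi=(180,100,300,180)): print('pan',*b)
"
```

```text
t 27.97 pos [0.5144 0.0261 0.3604] rpy [-1.800e+02 -1.000e-01 -1.776e+02] w 0.0307 f [ 0.6 -0.1  0.1] g 0.0
(0.5146, 0.0248, 0.287, 182.3) -> [-0.02, -0.12, 7.34] [-0.0, -0.1, 0.1]
pan [ 0.4946 -0.1285] [ 494.5 -130.1] [10. 62.] 90.4 (220, 134)
pan [ 0.5516 -0.1245] [ 551.6 -125.4] [10. 59.] 90.2 (205, 146)
pan [ 0.5232 -0.0891] [523.1 -89.6] [10. 56.] 88.9 (222, 147)
pan [ 0.4945 -0.0627] [494.4 -63.2] [12. 50.] 92.8 (237, 147)
pan [ 0.5501 -0.0615] [550.3 -61.9] [10. 48.] 91.3 (221, 159)
```

{"api": "servo_tool", "payload": {
  "plan": [
    {"xyz":[0,-0.1,3],"twist":[0,0,0],"jaw":0.65},
    {"xyz":[0,-0.1,6],"twist":[0,0,0],"jaw":0.65},
    {"xyz":[0,-0.1,7.2],"twist":[0,0,0],"jaw":0.65},
    {"xyz":[0,-0.1,7.3],"twist":[0,0,0],"jaw":0.65},
    {"xyz":[0,-0.1,7.3],"twist":[0,0,0],"jaw":0.65},
    {"xyz":[0,-0.1,7.3],"twist":[0,0,0],"jaw":1},
    {"xyz":[0,-0.1,7.3],"twist":[0,0,0],"jaw":1},
    {"xyz":[0,-0.1,7.3],"twist":[0,0,0],"jaw":1},
    {"xyz":[0,-0.1,7.3],"twist":[0,0,0],"jaw":1},
    {"xyz":[0,-0.1,7.3],"twist":[0,0,0],"jaw":1}
  ],
  "newtons": 20
}}

```text
time_s: 28.85
tool_pos: [0.5148, 0.0258, 0.2886]
tool_rot: [179.9, 0.1, -177.5]
force: [0.2, 1.9, 3.5]
grip_width: 0.0115
grasp_force: 20.0
```

```bash
cat >> h.py <<'E'
PIV=np.array([.5214,-.1451,.065]); POUR=np.array([.040,-.9992,0])
def hang(): # pan angle from grasp point
    o=env.get_obs(); R=Ro.from_euler('xyz',o['tool_rot'],degrees=True)
    g=np.array(o['tool_pos'])+.164*R.apply([0,0,1])-PIV; a=np.degrees(np.arctan2(g[2],-g@POUR)); return a-np.degrees(np.arctan2(58,170)),np.hypot(g[2],g@POUR)
def arc(deg):
    a=np.radians(deg)+np.arctan2(58,170); r=.1796
    p=PIV-POUR*r*np.cos(a)+[0,0,r*np.sin(a)]; return (*(p+[0,0,.164]).round(4),182.3)
E
python3 -c "
from h import *
print(hang())
plan(*[arc(d) for d in (0,2,5,8,11,14,17,20,22,23,24)])
"
```

```text
(np.float64(0.355251118094813), np.float64(0.18127801188983558))
t 28.85 pos [0.5148 0.0258 0.2886] rpy [ 1.799e+02  1.000e-01 -1.775e+02] w 0.0115 f [0.2 1.9 3.5] g 20.0
(np.float64(0.5146), np.float64(0.0247), np.float64(0.287), 182.3) -> [0.03, -0.11, 0.16] [0.1, 0.1, 0.2]
(np.float64(0.5147), np.float64(0.0226), np.float64(0.2929), 182.3) -> [0.03, -0.32, -0.43] [0.1, 0.1, 0.2]
(np.float64(0.5148), np.float64(0.019), np.float64(0.3016), 182.3) -> [0.03, -0.68, -1.3] [0.1, 0.1, 0.2]
(np.float64(0.515), np.float64(0.015), np.float64(0.3101), 182.3) -> [0.03, -1.08, -2.15] [0.1, 0.1, 0.2]
(np.float64(0.5152), np.float64(0.0106), np.float64(0.3184), 182.3) -> [0.03, -1.52, -2.98] [0.1, 0.1, 0.2]
(np.float64(0.5154), np.float64(0.0057), np.float64(0.3264), 182.3) -> [0.03, -2.01, -3.78] [0.1, 0.1, 0.2]
(np.float64(0.5156), np.float64(0.0004), np.float64(0.3342), 182.3) -> [0.03, -2.54, -4.56] [0.1, 0.1, 0.2]
(np.float64(0.5158), np.float64(-0.0053), np.float64(0.3416), 182.3) -> [0.03, -3.1, -5.3] [0.1, 0.1, 0.2]
(np.float64(0.516), np.float64(-0.0093), np.float64(0.3464), 182.3) -> [0.03, -3.5, -5.78] [0.1, 0.1, 0.2]
(np.float64(0.516), np.float64(-0.0114), np.float64(0.3488), 182.3) -> [0.04, -3.71, -6.02] [0.1, 0.1, 0.2]
(np.float64(0.5161), np.float64(-0.0135), np.float64(0.3511), 182.3) -> [0.04, -3.92, -6.25] [0.1, 0.1, 0.2]
```

{"api": "servo_tool", "payload": {
  "plan": [
    {"xyz":[0,-0.1,-0.3],"twist":[0,0,0],"jaw":1},
    {"xyz":[0,-0.3,-0.9],"twist":[0,0,0],"jaw":1},
    {"xyz":[0,-0.6,-1.5],"twist":[0,0,0],"jaw":1},
    {"xyz":[0,-1,-2.3],"twist":[0,0,0],"jaw":1},
    {"xyz":[0,-1.4,-3.1],"twist":[0,0,0],"jaw":1},
    {"xyz":[0,-1.9,-3.9],"twist":[0,0,0],"jaw":1},
    {"xyz":[0,-2.4,-4.7],"twist":[0,0,0],"jaw":1},
    {"xyz":[0,-3,-5.5],"twist":[0,0,0],"jaw":1},
    {"xyz":[0,-3.4,-5.9],"twist":[0,0,0],"jaw":1},
    {"xyz":[0,-3.8,-6.4],"twist":[0,0,0],"jaw":1}
  ]
}}

```text
time_s: 29.68
tool_pos: [0.5164, -0.0107, 0.3523]
tool_rot: [179.8, 0.0, -177.4]
force: [1.7, 6.5, 1.2]
grip_width: 0.011
grasp_force: 20.0
```

```bash
python3 -c "
from h import *
print(hang())
plan(*[arc(d) for d in (24,27,30,33,36,39,42,45,47,49,50)])
"
```

```text
(np.float64(23.541965198827892), np.float64(0.18296281638500547))
t 29.68 pos [ 0.5164 -0.0107  0.3523] rpy [ 179.8    0.  -177.4] w 0.011 f [1.7 6.5 1.2] g 20.0
(np.float64(0.5161), np.float64(-0.0135), np.float64(0.3511), 182.3) -> [0.04, -0.28, 0.12] [0.2, 0.0, 0.3]
(np.float64(0.5164), np.float64(-0.0201), np.float64(0.3578), 182.3) -> [0.04, -0.94, -0.55] [0.2, 0.0, 0.3]
(np.float64(0.5167), np.float64(-0.027), np.float64(0.3642), 182.3) -> [0.04, -1.63, -1.19] [0.2, 0.0, 0.3]
(np.float64(0.517), np.float64(-0.0342), np.float64(0.3702), 182.3) -> [0.04, -2.35, -1.8] [0.2, 0.0, 0.3]
(np.float64(0.5173), np.float64(-0.0418), np.float64(0.3758), 182.3) -> [0.04, -3.1, -2.36] [0.2, 0.0, 0.3]
(np.float64(0.5176), np.float64(-0.0496), np.float64(0.381), 182.3) -> [0.05, -3.88, -2.88] [0.2, 0.0, 0.3]
(np.float64(0.5179), np.float64(-0.0577), np.float64(0.3858), 182.3) -> [0.05, -4.69, -3.37] [0.2, 0.0, 0.3]
(np.float64(0.5182), np.float64(-0.066), np.float64(0.3902), 182.3) -> [0.06, -5.52, -3.81] [0.2, 0.0, 0.3]
(np.float64(0.5185), np.float64(-0.0716), np.float64(0.3929), 182.3) -> [0.05, -6.08, -4.08] [0.2, 0.0, 0.3]
(np.float64(0.5187), np.float64(-0.0774), np.float64(0.3953), 182.3) -> [0.06, -6.66, -4.32] [0.2, 0.0, 0.3]
(np.float64(0.5188), np.float64(-0.0803), np.float64(0.3965), 182.3) -> [0.06, -6.95, -4.44] [0.2, 0.0, 0.3]
```

{"api": "servo_tool", "payload": {
  "plan": [
    {"xyz":[0,-0.4,-0.4],"twist":[0,0,0],"jaw":1},
    {"xyz":[0,-1,-1],"twist":[0,0,0],"jaw":1},
    {"xyz":[0,-1.7,-1.6],"twist":[0,0,0],"jaw":1},
    {"xyz":[0,-2.4,-2.2],"twist":[0,0,0],"jaw":1},
    {"xyz":[0,-3.2,-2.75],"twist":[0,0,0],"jaw":1},
    {"xyz":[0,-4,-3.25],"twist":[0,0,0],"jaw":1},
    {"xyz":[0,-4.8,-3.7],"twist":[0,0,0],"jaw":1},
    {"xyz":[0,-5.6,-4.1],"twist":[0,0,0],"jaw":1},
    {"xyz":[0,-6.1,-4.3],"twist":[0,0,0],"jaw":1},
    {"xyz":[0,-6.4,-4.45],"twist":[0,0,0],"jaw":1}
  ]
}}

```text
time_s: 30.52
tool_pos: [0.5191, -0.0743, 0.3991]
tool_rot: [179.6, 0.1, -177.4]
force: [-2.6, 9.5, 11.7]
grip_width: 0.0113
grasp_force: 20.0
```

```bash
python3 -c "
from h import *
print(hang())
plan(arc(49),arc(50),arc(51))
d=cam('side','d5'); s=cam('scene','s5')
a=cv2.imread('pics/s5.png')[40:200,130:290]
b=cv2.imread('pics/d5.png')[85:215,220:350]
cv2.imwrite('pics/t5.png',cv2.hconcat([cv2.resize(a,(400,400),interpolation=2),cv2.resize(b,(400,400),interpolation=2)]))
"
```

```text
(np.float64(48.264615568574584), np.float64(0.18461744989832896))
t 30.52 pos [ 0.5191 -0.0743  0.3991] rpy [ 1.796e+02  1.000e-01 -1.774e+02] w 0.0113 f [-2.6  9.5 11.7] g 20.0
(np.float64(0.5187), np.float64(-0.0774), np.float64(0.3953), 182.3) -> [0.06, -0.31, 0.37] [0.4, 0.1, 0.3]
(np.float64(0.5188), np.float64(-0.0803), np.float64(0.3965), 182.3) -> [0.06, -0.6, 0.25] [0.4, 0.1, 0.3]
(np.float64(0.5189), np.float64(-0.0832), np.float64(0.3976), 182.3) -> [0.06, -0.89, 0.14] [0.4, 0.1, 0.3]
```

View pics/t5.png

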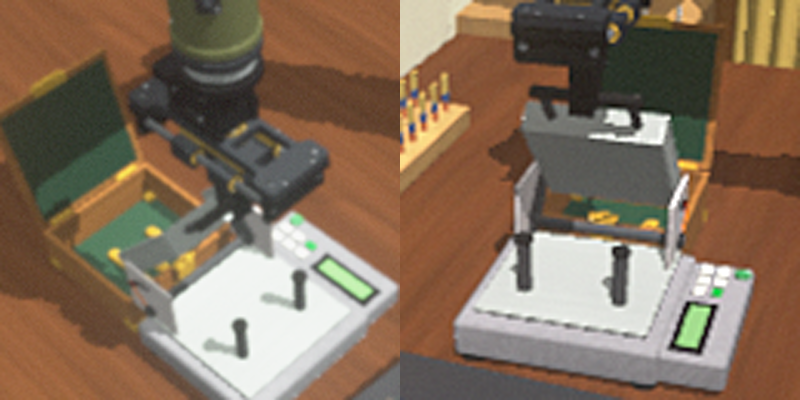

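The blanks are already sliding into the case, visible as brass at crop px (150,260) and (600,215), with the pan near 48°. I'll refit the pivot from the measured arc.

```bash
python3 -c "
from h import *
from scipy.optimize import least_squares as L
P=np.array([[.0258,.1246],[-.0107,.1883],[-.0743,.2351]])
f=lambda c:np.hypot(*(P-c).T)-.1796
c=L(f,[-.145,.065]).x; print(c,f(c)); a=np.degrees(np.arctan2(P[:,1]-c[1],P[:,0]-c[0])); print(a-a[0], a-18.84)
plan()
"
```

```text
[-0.14548594  0.07004249] [ 0.00016484 -0.00028996  0.00015378]
[ 0.         23.59526184 49.00287733] [-1.17242985 22.42283198 47.83044748]
t 30.62 pos [ 0.5191 -0.0749  0.3992] rpy [ 1.797e+02  1.000e-01 -1.774e+02] w 0.0111 f [-3.9  7.3 14.2] g 20.0
```

{"api": "servo_tool", "payload": {
  "plan": [
    {"xyz":[0,-0.2,-0.2],"twist":[0,0,0],"jaw":1},
    {"xyz":[0,-0.5,-0.4],"twist":[0,0,0],"jaw":1},
    {"xyz":[0,-0.5,-0.4],"twist":[0,0,0],"jaw":1},
    {"xyz":[0,-0.5,-0.4],"twist":[0,0,0],"jaw":1},
    {"xyz":[0,-0.5,-0.4],"twist":[0,0,0],"jaw":1},
    {"xyz":[0,-0.5,-0.4],"twist":[0,0,0],"jaw":1},
    {"xyz":[0,-0.5,-0.4],"twist":[0,0,0],"jaw":1},
    {"xyz":[0,-0.5,-0.4],"twist":[0,0,0],"jaw":1},
    {"xyz":[0,-0.5,-0.4],"twist":[0,0,0],"jaw":1},
    {"xyz":[0,-0.5,-0.4],"twist":[0,0,0],"jaw":1}
  ]
}}

```text
time_s: 31.45
tool_pos: [0.5194, -0.0805, 0.4018]
tool_rot: [179.9, 0.1, -177.5]
force: [-0.9, 5.1, 7.4]
grip_width: 0.0112
grasp_force: 20.0
```

```bash
python3 -c "
from h import *
o=env.get_obs(); R=Ro.from_euler('xyz',o['tool_rot'],degrees=True); g=np.array(o['tool_pos'])+.164*R.apply([0,0,1])
print(g,np.degrees(np.arctan2(g[2]-.07,g[1]+.1455))-17.67)
plan()
s=cam('scene','s6'); d=cam('side')
a=cv2.imread('pics/s6.png')[110:200,150:270]
cv2.imwrite('pics/t6.png',cv2.resize(a,(800,600),interpolation=2))
"
```

```text
[ 0.51952505 -0.08005734  0.23778014] 51.021724468513455
t 31.45 pos [ 0.5194 -0.0805  0.4018] rpy [ 1.799e+02  1.000e-01 -1.775e+02] w 0.0112 f [-0.9  5.1  7.4] g 20.0
```

View pics/t6.png

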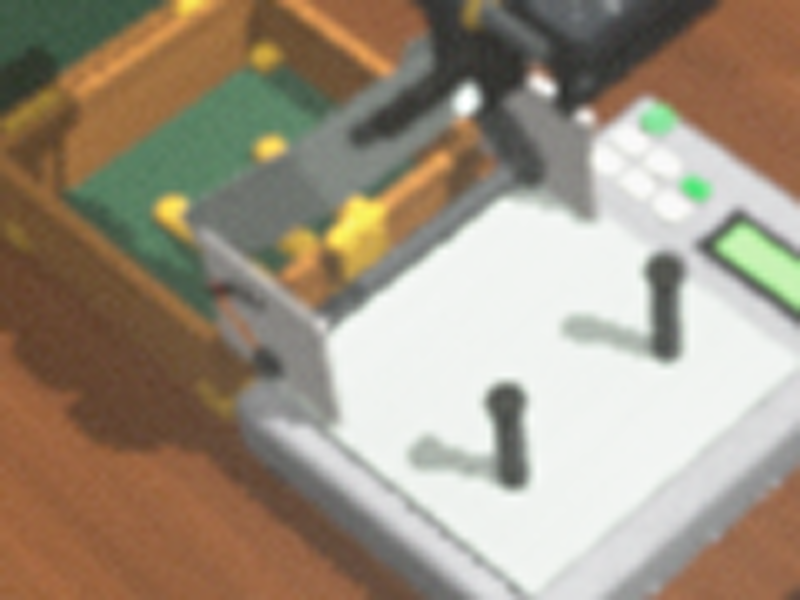

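At about 50–51° with the pointer near the red tick, the blanks are in the case; the brass at (360,230) is the catch. I'll hold a little longer, then return the pan.

{"api": "servo_tool", "payload": {
  "plan": [
    {"xyz":[0,0,0],"twist":[0,0,0],"jaw":1},
    {"xyz":[0,0,0],"twist":[0,0,0],"jaw":1},
    {"xyz":[0,0,0],"twist":[0,0,0],"jaw":1},
    {"xyz":[0,0,0],"twist":[0,0,0],"jaw":1},
    {"xyz":[0,0,0],"twist":[0,0,0],"jaw":1},
    {"xyz":[0,0,0],"twist":[0,0,0],"jaw":1},
    {"xyz":[0,0,0],"twist":[0,0,0],"jaw":1},
    {"xyz":[0,0,0],"twist":[0,0,0],"jaw":1},
    {"xyz":[0,0,0],"twist":[0,0,0],"jaw":1},
    {"xyz":[0,0,0],"twist":[0,0,0],"jaw":1}
  ]
}}

```text
time_s: 32.38
tool_pos: [0.5194, -0.0805, 0.4018]
tool_rot: [179.9, 0.1, -177.5]
force: [-0.8, 5.8, 7.3]
grip_width: 0.0111
grasp_force: 20.0
```

```bash
cat >> h.py <<'E'
def arc2(deg):
    a=np.radians(deg+17.67); return (.5146+.0042*deg/50,round(-.1455+.1796*np.cos(a),4),round(.07+.1796*np.sin(a)+.164,4),182.5)
def ang2():
    o=env.get_obs(); R=Ro.from_euler('xyz',o['tool_rot'],degrees=True); g=np.array(o['tool_pos'])+.164*R.apply([0,0,1]); return np.degrees(np.arctan2(g[2]-.07,g[1]+.1455))-17.67
E
python3 -c "
from h import *
print(ang2()); plan(*[arc2(a) for a in (51,48,45,42,39,36,33,30,27,25,24)])"
```

```text
51.01141855296672
t 32.38 pos [ 0.5194 -0.0805  0.4018] rpy [ 1.799e+02  1.000e-01 -1.775e+02] w 0.0111 f [-0.8  5.8  7.3] g 20.0
(0.5188839999999999, np.float64(-0.0802), np.float64(0.4013), 182.5) -> [0.05, 0.03, 0.05] [0.1, 0.1, 0.0]
(0.518632, np.float64(-0.0715), np.float64(0.3976), 182.5) -> [0.03, 0.9, 0.42] [0.1, 0.1, 0.0]
(0.51838, np.float64(-0.063), np.float64(0.3936), 182.5) -> [0.02, 1.75, 0.82] [0.1, 0.1, 0.0]
(0.5181279999999999, np.float64(-0.0548), np.float64(0.389), 182.5) -> [0.01, 2.57, 1.28] [0.1, 0.1, 0.0]
(0.5178759999999999, np.float64(-0.0468), np.float64(0.3841), 182.5) -> [0.0, 3.36, 1.78] [0.1, 0.1, 0.0]
(0.517624, np.float64(-0.0391), np.float64(0.3787), 182.5) -> [-0.01, 4.13, 2.32] [0.1, 0.1, 0.0]
(0.5173719999999999, np.float64(-0.0317), np.float64(0.3729), 182.5) -> [-0.01, 4.87, 2.9] [0.1, 0.1, 0.0]
(0.5171199999999999, np.float64(-0.0246), np.float64(0.3668), 182.5) -> [-0.02, 5.58, 3.51] [0.1, 0.1, 0.0]
(0.516868, np.float64(-0.0178), np.float64(0.3603), 182.5) -> [-0.02, 6.26, 4.16] [0.1, 0.1, 0.0]
(0.5166999999999999, np.float64(-0.0134), np.float64(0.3557), 182.5) -> [-0.03, 6.7, 4.62] [0.1, 0.1, 0.0]
(0.516616, np.float64(-0.0113), np.float64(0.3534), 182.5) -> [-0.03, 6.91, 4.86] [0.1, 0.1, 0.0]
```

{"api": "servo_tool", "payload": {
  "plan": [
    {"xyz":[0,0.4,0.2],"twist":[0,0,0],"jaw":1},
    {"xyz":[0,1.2,0.6],"twist":[0,0,0],"jaw":1},
    {"xyz":[0,2,1],"twist":[0,0,0],"jaw":1},
    {"xyz":[0,2.9,1.5],"twist":[0,0,0],"jaw":1},
    {"xyz":[0,3.7,2],"twist":[0,0,0],"jaw":1},
    {"xyz":[0,4.5,2.6],"twist":[0,0,0],"jaw":1},
    {"xyz":[0,5.2,3.2],"twist":[0,0,0],"jaw":1},
    {"xyz":[0,5.9,3.8],"twist":[0,0,0],"jaw":1},
    {"xyz":[0,6.5,4.4],"twist":[0,0,0],"jaw":1},
    {"xyz":[0,6.9,4.85],"twist":[0,0,0],"jaw":1}
  ]
}}

```text
time_s: 33.22
tool_pos: [0.5164, -0.0115, 0.3528]
tool_rot: [179.9, 0.1, -177.4]
force: [-1.1, 3.9, 7.4]
grip_width: 0.0114
grasp_force: 20.0
```

```bash
python3 -c "
from h import *
print(ang2()); plan(*[arc2(a) for a in (24,21,18,15,12,9,6,4,2,0.5,0,-.5)])"
```

```text
23.834730676456346
t 33.22 pos [ 0.5164 -0.0115  0.3528] rpy [ 1.799e+02  1.000e-01 -1.774e+02] w 0.0114 f [-1.1  3.9  7.4] g 20.0
(0.516616, np.float64(-0.0113), np.float64(0.3534), 182.5) -> [-0.02, 0.02, -0.06] [0.1, 0.1, 0.1]
(0.5163639999999999, np.float64(-0.0053), np.float64(0.3462), 182.5) -> [-0.02, 0.62, 0.66] [0.1, 0.1, 0.1]
(0.5161119999999999, np.float64(0.0004), np.float64(0.3387), 182.5) -> [-0.02, 1.19, 1.41] [0.1, 0.1, 0.1]
(0.51586, np.float64(0.0057), np.float64(0.3309), 182.5) -> [-0.02, 1.72, 2.19] [0.1, 0.1, 0.1]
(0.515608, np.float64(0.0106), np.float64(0.3229), 182.5) -> [-0.01, 2.21, 2.99] [0.1, 0.1, 0.1]
(0.5153559999999999, np.float64(0.015), np.float64(0.3146), 182.5) -> [-0.01, 2.65, 3.82] [0.1, 0.1, 0.1]
(0.5151039999999999, np.float64(0.019), np.float64(0.3061), 182.5) -> [0.0, 3.05, 4.67] [0.1, 0.1, 0.1]
(0.514936, np.float64(0.0214), np.float64(0.3003), 182.5) -> [0.01, 3.29, 5.25] [0.1, 0.1, 0.1]
(0.5147679999999999, np.float64(0.0236), np.float64(0.2945), 182.5) -> [0.02, 3.51, 5.83] [0.1, 0.1, 0.1]
(0.5146419999999999, np.float64(0.0251), np.float64(0.29), 182.5) -> [0.02, 3.66, 6.28] [0.1, 0.1, 0.1]
(0.5146, np.float64(0.0256), np.float64(0.2885), 182.5) -> [0.03, 3.71, 6.43] [0.1, 0.1, 0.1]
(0.514558, np.float64(0.0261), np.float64(0.287), 182.5) -> [0.03, 3.76, 6.58] [0.1, 0.1, 0.1]
```

{"api": "servo_tool", "payload": {
  "plan": [
    {"xyz":[0,0.5,0.5],"twist":[0,0,0],"jaw":1},
    {"xyz":[0,1.1,1.3],"twist":[0,0,0],"jaw":1},
    {"xyz":[0,1.7,2.2],"twist":[0,0,0],"jaw":1},
    {"xyz":[0,2.2,3],"twist":[0,0,0],"jaw":1},
    {"xyz":[0,2.7,3.9],"twist":[0,0,0],"jaw":1},
    {"xyz":[0,3.1,4.8],"twist":[0,0,0],"jaw":1},
    {"xyz":[0,3.4,5.5],"twist":[0,0,0],"jaw":1},
    {"xyz":[0,3.6,6.1],"twist":[0,0,0],"jaw":1},
    {"xyz":[0,3.7,6.6],"twist":[0,0,0],"jaw":1},
    {"xyz":[0,3.7,6.7],"twist":[0,0,0],"jaw":1}
  ]
}}

```text
time_s: 34.05
tool_pos: [0.5152, 0.0256, 0.2864]
tool_rot: [179.9, 0.0, -177.5]
force: [-5.2, 5.9, 21.6]
grip_width: 0.0114
grasp_force: 20.0
```

```bash
python3 -c "
from h import *
print(ang2()); plan()"
```

```text
-0.6820032460228376
t 34.05 pos [0.5152 0.0256 0.2864] rpy [ 179.9    0.  -177.5] w 0.0114 f [-5.2  5.9 21.6] g 20.0
```

{"api": "servo_tool", "payload": {
  "plan": [
    {"xyz":[0,0,0],"twist":[0,0,0],"jaw":0.65},
    {"xyz":[0,0,0],"twist":[0,0,0],"jaw":0.65},
    {"xyz":[0,0,0],"twist":[0,0,0],"jaw":0.65},
    {"xyz":[0,0,-2],"twist":[0,0,0],"jaw":0.65},
    {"xyz":[0,0,-5],"twist":[0,0,0],"jaw":0.65},
    {"xyz":[0,0,-9],"twist":[0,0,2],"jaw":0.65},
    {"xyz":[0,0,-13],"twist":[0,0,9],"jaw":0.8},
    {"xyz":[0,0,-16],"twist":[0,0,16],"jaw":1},
    {"xyz":[0,0,-17],"twist":[0,0,23],"jaw":1},
    {"xyz":[0,0,-17],"twist":[0,0,30],"jaw":1}
  ]
}}

```text
time_s: 34.88
tool_pos: [0.5151, 0.023, 0.4574]
tool_rot: [179.9, 0.2, 152.0]
force: [0.8, 0.5, -0.8]
grip_width: 0.0119
grasp_force: 0.0
```

```bash
python3 -c "
from h import *
f=1.5625
s=cam('scene','s7'); d=cam('side','d7')
for u,v,z in((155,192,0),(198,165,0),(172,155,.06),(197,158,.02)): print(onz(s,u/f,v/f,z).round(3))
for n,z,c,r in(('scene',.1145,s,(180,100,300,180)),('case',.011,s,(150,90,250,170))):
    for b in blanks(c,z,roi=r,amin=8): print(n,*b)
plan((.533,-.15,.455,90),(.533,-.405,.455,90))
a=cv2.imread('pics/s7.png')[40:200,110:270]
b=cv2.imread('pics/d7.png')[85:215,220:350]
cv2.imwrite('pics/t7.png',cv2.hconcat([cv2.resize(a,(400,400),interpolation=2),cv2.resize(b,(400,400),interpolation=2)]))
"
```

```text
[ 0.678 -0.518  0.   ]
[ 0.571 -0.52  -0.   ]
[ 0.615 -0.518  0.06 ]
[ 0.569 -0.518  0.02 ]
scene [ 0.5064 -0.2835] [ 506.1 -282.5] [12. 20.] 51.5 (182, 107)
scene [ 0.517 -0.236] [ 517.  -236.3] [11. 15.] 84.9 (189, 118)
scene [ 0.5476 -0.1796] [ 547.8 -180.3] [13. 34.] 98.7 (194, 134)
case [ 0.4606 -0.3771] [ 460.5 -377.4] [15. 33.] 5.0 (180, 109)
case [ 0.5645 -0.3729] [ 564.2 -372.9] [13. 36.] 1.2 (154, 126)
case [ 0.4646 -0.3238] [ 464.6 -324.2] [12. 17.] 84.9 (189, 118)
case [ 0.5567 -0.2716] [ 556.5 -271.2] [14. 21.] 97.1 (177, 142)
case [ 0.4989 -0.2606] [ 499.1 -261.3] [15. 39.] 98.7 (194, 134)
t 34.98 pos [0.5145 0.0233 0.4543] rpy [-179.9   -0.   152.4] w 0.0047 f [-0.5 -0.1 -0.1] g 0.0
(0.533, -0.15, 0.455, 90) -> [-9.68, -14.49, -0.05] [-0.1, 0.0, 62.4]
(0.533, -0.405, 0.455, 90) -> [-21.5, -37.09, -0.01] [-0.1, 0.0, 62.4]
```

View pics/t7.png

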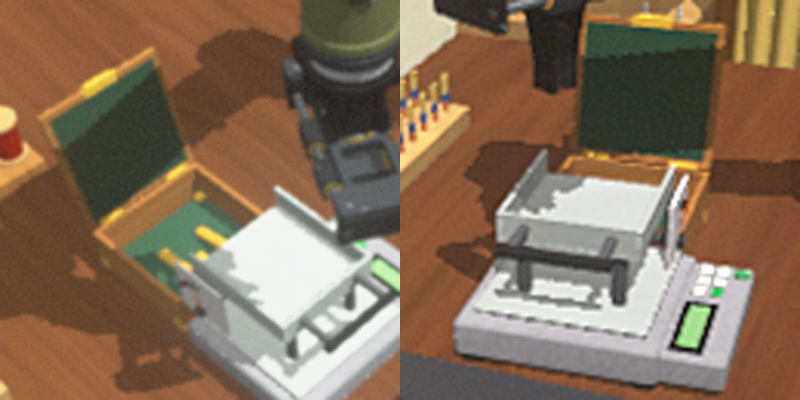

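The pan is level and empty, and the blanks are in the case, some hidden under the lip. I'll check them from above on the way to the lid.

{"api": "servo_tool", "payload": {
  "plan": [
    {"xyz":[-1,-1.4,0],"twist":[0,0,6],"jaw":1},
    {"xyz":[-2.2,-3.3,0],"twist":[0,0,13],"jaw":1},
    {"xyz":[-3.5,-5.2,0],"twist":[0,0,20],"jaw":1},
    {"xyz":[-4.8,-7.2,0],"twist":[0,0,27],"jaw":1},
    {"xyz":[-6,-9,0],"twist":[0,0,34],"jaw":1},
    {"xyz":[-7.2,-10.8,0],"twist":[0,0,41],"jaw":1},
    {"xyz":[-8.2,-12.3,0],"twist":[0,0,48],"jaw":1},
    {"xyz":[-9,-13.5,0],"twist":[0,0,55],"jaw":1},
    {"xyz":[-9.5,-14.2,0],"twist":[0,0,60],"jaw":1},
    {"xyz":[-9.7,-14.5,0],"twist":[0,0,62.4],"jaw":1}
  ]
}}

```text
time_s: 35.82
tool_pos: [0.5328, -0.1517, 0.4529]
tool_rot: [-179.8, 0.1, 89.8]
force: [0.1, 0.4, 0.1]
grip_width: 0.0003
grasp_force: 0.0
```

{"api": "servo_tool", "payload": {
  "plan": [
    {"xyz":[-2,0,0],"twist":[0,0,0],"jaw":1},
    {"xyz":[-5.5,0,0],"twist":[0,0,0],"jaw":1},
    {"xyz":[-9.5,0,0],"twist":[0,0,0],"jaw":1},
    {"xyz":[-13.5,0,0],"twist":[0,0,0],"jaw":1},
    {"xyz":[-16.5,0,0],"twist":[0,0,0],"jaw":1},
    {"xyz":[-18,0,0],"twist":[0,0,0],"jaw":1},
    {"xyz":[-18,0,0],"twist":[0,0,0],"jaw":1},
    {"xyz":[-18,0,0],"twist":[0,0,0],"jaw":1},
    {"xyz":[-18,0,0],"twist":[0,0,0],"jaw":1},
    {"xyz":[-18,0,0],"twist":[0,0,0],"jaw":1}
  ]
}}

```text
time_s: 36.65
tool_pos: [0.5343, -0.3276, 0.4541]
tool_rot: [-179.9, -0.0, 90.3]
force: [-0.4, 0.7, 0.4]
grip_width: 0.0007
grasp_force: 0.0
```

```bash
python3 -c "
from h import *
c=cam('wrist','w8')
plan((.533,-.405,.455,90))
cv2.imwrite('pics/w8b.png',cv2.resize(cv2.imread('pics/w8.png'),(800,600),interpolation=2))
"
```

```text
t 36.7 pos [ 0.5343 -0.3276  0.4543] rpy [-179.9   -0.    90.3] w 0.0005 f [ 0.2  0.3 -0. ] g 0.0
(0.533, -0.405, 0.455, 90) -> [-7.74, -0.17, -0.07] [-0.1, -0.0, 0.3]
```

View pics/w8b.png

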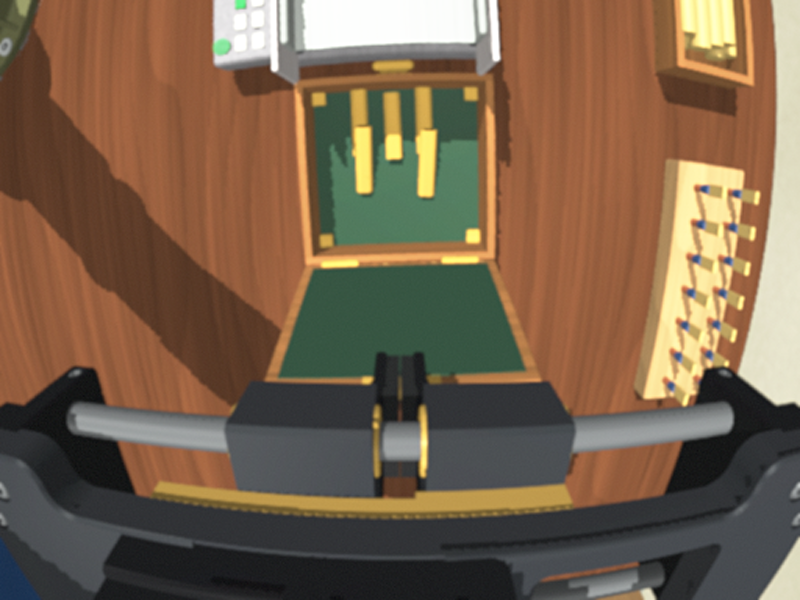

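The picture shows all five blanks flat in the case around px (390,140); the case rim corners are at (297,84), (493,75), (307,264) and (494,261).

```bash
cat >> h.py <<'E'
def lid(phi,r,H,off=0.,w=.0095):
    a=np.radians(phi); t=-POUR; L=t*np.cos(a)+[0,0,np.sin(a)]; N=-t*np.sin(a)+np.array([0,0,np.cos(a)])
    p=np.array(H)+r*L+(.004+w*np.sin(a)+off)*N; return (*(p+[0,0,.182]).round(4),90)
E
python3 -c "
from h import *
f=1.5625; c=cam('wrist')
for u,v in((297,84),(493,75),(307,264),(494,261)): print(onz(c,u/f,v/f,.055,True).round(4))
for u,v in((272,382),(542,380)): print('edge',onz(c,u/f,v/f,.207,True).round(4))
H=[.533,-.333,.057]
plan(lid(112,.12,H,.01),lid(104,.12,H))
"
```

```text
[ 0.4506 -0.1849  0.055 ]
[ 0.6085 -0.1772  0.055 ]
[ 0.4555 -0.3359  0.055 ]
[ 0.6139 -0.3327  0.055 ]
edge [ 0.4621 -0.367   0.207 ]
edge [ 0.6149 -0.3654  0.207 ]
t 36.75 pos [ 0.5343 -0.3277  0.4545] rpy [-180.    -0.    90.2] w 0.0005 f [-0.5 -0.8  0.2] g 0.0
(np.float64(0.5356), np.float64(-0.399), np.float64(0.3417), 90) -> [-7.13, 0.11, 11.28] [-0.0, -0.0, 0.2]
(np.float64(0.5347), np.float64(-0.3748), np.float64(0.3522), 90) -> [-4.71, 0.03, 10.23] [-0.0, -0.0, 0.2]
```

{"api": "servo_tool", "payload": {
  "plan": [
    {"xyz":[-3,0,0],"twist":[0,0,0],"jaw":1},
    {"xyz":[-6,0,0],"twist":[0,0,0],"jaw":1},
    {"xyz":[-7.6,0,0],"twist":[0,0,0],"jaw":1},
    {"xyz":[-7.8,0,2],"twist":[0,0,0],"jaw":1},
    {"xyz":[-7.8,0,5.5],"twist":[0,0,0],"jaw":1},
    {"xyz":[-7.8,0,8.5],"twist":[0,0,0],"jaw":1},
    {"xyz":[-7.8,0,10.2],"twist":[0,0,0],"jaw":1},
    {"xyz":[-7.8,0,10.5],"twist":[0,0,0],"jaw":1},
    {"xyz":[-7.8,0,10.5],"twist":[0,0,0],"jaw":1},
    {"xyz":[-7.8,0,10.5],"twist":[0,0,0],"jaw":1}
  ]
}}

```text
time_s: 37.58
tool_pos: [0.5343, -0.4071, 0.3511]
tool_rot: [180.0, 0.1, 90.1]
force: [0.5, -0.5, 0.4]
grip_width: 0.0001
grasp_force: 0.0
```

```bash
python3 -c "
from h import *
H=[.535,-.334,.057]
plan(*[lid(p,r,H) for p,r in((104,.12),(98,.12),(92,.12),(86,.12),(80,.12),(74,.12),(68,.12),(62,.115),(56,.11),(50,.105))])
"
```

```text
t 37.58 pos [ 0.5343 -0.4071  0.3511] rpy [1.80e+02 1.00e-01 9.01e+01] w 0.0001 f [ 0.5 -0.5  0.4] g 0.0
(np.float64(0.5367), np.float64(-0.3758), np.float64(0.3522), 90) -> [3.13, 0.25, -0.11] [0.0, 0.1, 0.1]
(np.float64(0.5362), np.float64(-0.364), np.float64(0.356), 90) -> [4.31, 0.2, -0.49] [0.0, 0.1, 0.1]
(np.float64(0.5357), np.float64(-0.3517), np.float64(0.3585), 90) -> [5.54, 0.16, -0.74] [0.0, 0.1, 0.1]
(np.float64(0.5352), np.float64(-0.3391), np.float64(0.3596), 90) -> [6.8, 0.11, -0.86] [0.0, 0.1, 0.1]
(np.float64(0.5347), np.float64(-0.3263), np.float64(0.3595), 90) -> [8.08, 0.06, -0.85] [0.0, 0.1, 0.1]
(np.float64(0.5342), np.float64(-0.3136), np.float64(0.358), 90) -> [9.35, 0.01, -0.7] [0.0, 0.1, 0.1]
(np.float64(0.5337), np.float64(-0.3009), np.float64(0.3551), 90) -> [10.62, -0.03, -0.41] [0.0, 0.1, 0.1]
(np.float64(0.5333), np.float64(-0.291), np.float64(0.3464), 90) -> [11.62, -0.07, 0.46] [0.0, 0.1, 0.1]
(np.float64(0.5329), np.float64(-0.2824), np.float64(0.3368), 90) -> [12.48, -0.11, 1.41] [0.0, 0.1, 0.1]
(np.float64(0.5326), np.float64(-0.2752), np.float64(0.3267), 90) -> [13.2, -0.14, 2.42] [0.0, 0.1, 0.1]
```

{"api": "servo_tool", "payload": {
  "plan": [
    {"xyz":[1.5,0,-0.1],"twist":[0,0,0],"jaw":1},
    {"xyz":[2.8,0,-0.2],"twist":[0,0,0],"jaw":1},
    {"xyz":[3.8,0,-0.3],"twist":[0,0,0],"jaw":1},
    {"xyz":[4.8,0,-0.6],"twist":[0,0,0],"jaw":1},
    {"xyz":[5.8,0,-0.8],"twist":[0,0,0],"jaw":1},
    {"xyz":[6.8,0,-0.9],"twist":[0,0,0],"jaw":1},
    {"xyz":[7.8,0,-0.9],"twist":[0,0,0],"jaw":1},
    {"xyz":[8.8,0,-0.8],"twist":[0,0,0],"jaw":1},
    {"xyz":[9.8,0,-0.6],"twist":[0,0,0],"jaw":1},
    {"xyz":[10.6,0,-0.4],"twist":[0,0,0],"jaw":1}
  ]
}}

```text
time_s: 38.42
tool_pos: [0.5336, -0.3, 0.3533]
tool_rot: [-179.9, 0.0, 90.1]
force: [-0.8, -1.7, -0.0]
grip_width: 0.0006
grasp_force: 0.6
```

```bash
python3 -c "
from h import *
H=[.535,-.334,.057]
plan(*[lid(p,r,H) for p,r in((68,.12),(62,.118),(56,.115),(50,.112),(44,.11),(38,.107),(32,.105),(26,.103),(20,.1),(14,.1),(8,.1))])
cam('side','d9');cam('scene','s9')
a=cv2.imread('pics/s9.png')[40:200,110:270]
b=cv2.imread('pics/d9.png')[65:215,200:350]
cv2.imwrite('pics/t9.png',cv2.hconcat([cv2.resize(a,(400,400),interpolation=2),cv2.resize(b,(400,400),interpolation=2)]))
"
```

```text
t 38.42 pos [ 0.5336 -0.3     0.3533] rpy [-179.9    0.    90.1] w 0.0006 f [-0.8 -1.7 -0. ] g 0.6
(np.float64(0.5337), np.float64(-0.3009), np.float64(0.3551), 90) -> [-0.09, 0.01, -0.18] [-0.1, 0.0, 0.1]
(np.float64(0.5332), np.float64(-0.2896), np.float64(0.349), 90) -> [1.04, -0.04, 0.43] [-0.1, 0.0, 0.1]
(np.float64(0.5328), np.float64(-0.2796), np.float64(0.341), 90) -> [2.04, -0.08, 1.23] [-0.1, 0.0, 0.1]
(np.float64(0.5325), np.float64(-0.2707), np.float64(0.332), 90) -> [2.93, -0.11, 2.13] [-0.1, 0.0, 0.1]
(np.float64(0.5321), np.float64(-0.2623), np.float64(0.323), 90) -> [3.77, -0.14, 3.03] [-0.1, 0.0, 0.1]
(np.float64(0.5319), np.float64(-0.2558), np.float64(0.3126), 90) -> [4.42, -0.16, 4.07] [-0.1, 0.0, 0.1]
(np.float64(0.5316), np.float64(-0.2498), np.float64(0.3023), 90) -> [5.02, -0.19, 5.1] [-0.1, 0.0, 0.1]
(np.float64(0.5314), np.float64(-0.2451), np.float64(0.2915), 90) -> [5.49, -0.21, 6.18] [-0.1, 0.0, 0.1]
(np.float64(0.5313), np.float64(-0.2426), np.float64(0.28), 90) -> [5.74, -0.21, 7.33] [-0.1, 0.0, 0.1]
(np.float64(0.5312), np.float64(-0.2386), np.float64(0.2693), 90) -> [6.14, -0.22, 8.4] [-0.1, 0.0, 0.1]
(np.float64(0.5311), np.float64(-0.2358), np.float64(0.2582), 90) -> [6.42, -0.23, 9.51] [-0.1, 0.0, 0.1]
```

View pics/t9.png

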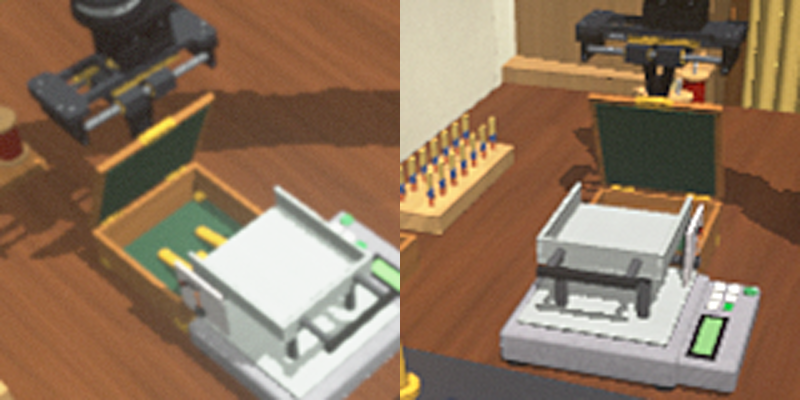

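The lid is following the fingers and now stands near 70°. I'll continue the arc.

{"api": "servo_tool", "payload": {
  "plan": [
    {"xyz":[0.9,0,0.3],"twist":[0,0,0],"jaw":1},
    {"xyz":[2,0,1.2],"twist":[0,0,0],"jaw":1},
    {"xyz":[2.9,0,2.1],"twist":[0,0,0],"jaw":1},
    {"xyz":[3.7,0,3],"twist":[0,0,0],"jaw":1},
    {"xyz":[4.4,0,4.1],"twist":[0,0,0],"jaw":1},
    {"xyz":[5,0,5.1],"twist":[0,0,0],"jaw":1},
    {"xyz":[5.4,0,6.2],"twist":[0,0,0],"jaw":1},
    {"xyz":[5.7,0,7.3],"twist":[0,0,0],"jaw":1},
    {"xyz":[6.1,0,8.4],"twist":[0,0,0],"jaw":1},
    {"xyz":[6.3,0,9.2],"twist":[0,0,0],"jaw":1}
  ]
}}

```text
time_s: 39.35
tool_pos: [0.5331, -0.238, 0.2598]
tool_rot: [-179.9, 0.0, 90.1]
force: [-0.4, 0.3, 0.8]
grip_width: 0.0005
grasp_force: 0.3
```

```bash
python3 -c "
from h import *
H=[.535,-.334,.057]
plan(*[lid(p,.1,H) for p in(8,4,0,-2)])
"
```

```text
t 39.35 pos [ 0.5331 -0.238   0.2598] rpy [-179.9    0.    90.1] w 0.0005 f [-0.4  0.3  0.8] g 0.3
(np.float64(0.5311), np.float64(-0.2358), np.float64(0.2582), 90) -> [0.22, -0.2, 0.16] [-0.1, 0.0, 0.1]
(np.float64(0.531), np.float64(-0.2346), np.float64(0.2506), 90) -> [0.34, -0.21, 0.92] [-0.1, 0.0, 0.1]
(np.float64(0.531), np.float64(-0.2341), np.float64(0.243), 90) -> [0.39, -0.21, 1.68] [-0.1, 0.0, 0.1]
(np.float64(0.531), np.float64(-0.234), np.float64(0.2392), 90) -> [0.4, -0.21, 2.06] [-0.1, 0.0, 0.1]
```

{"api": "servo_tool", "payload": {
  "plan": [
    {"xyz":[0.1,0,0.2],"twist":[0,0,0],"jaw":1},
    {"xyz":[0.1,0,0.4],"twist":[0,0,0],"jaw":1},
    {"xyz":[0.1,0,0.6],"twist":[0,0,0],"jaw":1},
    {"xyz":[0.1,0,0.8],"twist":[0,0,0],"jaw":1},
    {"xyz":[0.1,0,1.0],"twist":[0,0,0],"jaw":1},
    {"xyz":[0.1,0,1.15],"twist":[0,0,0],"jaw":1},
    {"xyz":[0.1,0,1.3],"twist":[0,0,0],"jaw":1},
    {"xyz":[0.1,0,1.45],"twist":[0,0,0],"jaw":1},
    {"xyz":[0.1,0,1.6],"twist":[0,0,0],"jaw":1},
    {"xyz":[0.1,0,1.6],"twist":[0,0,0],"jaw":1}
  ]
}}

```text
time_s: 40.18
tool_pos: [0.5337, -0.2376, 0.2474]
tool_rot: [180.0, -0.0, 90.0]
force: [-3.8, 2.5, 11.8]
grip_width: 0.0006
grasp_force: 6.1
```

```bash
python3 -c "
from h import *
plan()
cam('side','d10');cam('scene','s10')
a=cv2.imread('pics/s10.png')[40:200,110:270]
b=cv2.imread('pics/d10.png')[65:215,200:350]
cv2.imwrite('pics/t10.png',cv2.hconcat([cv2.resize(a,(400,400),interpolation=2),cv2.resize(b,(400,400),interpolation=2)]))
"
```

```text
t 40.18 pos [ 0.5337 -0.2376  0.2474] rpy [180.  -0.  90.] w 0.0006 f [-3.8  2.5 11.8] g 6.1
```

{"api": "servo_tool", "payload": {
  "plan": [
    {"xyz":[0,0,0.1],"twist":[0,0,0],"jaw":1},
    {"xyz":[0,0,0.2],"twist":[0,0,0],"jaw":1},
    {"xyz":[0,0,0.2],"twist":[0,0,0],"jaw":1},
    {"xyz":[0,0,0.3],"twist":[0,0,0],"jaw":1},
    {"xyz":[0,0,0.3],"twist":[0,0,0],"jaw":1}
  ]
}}

```text
time_s: 40.7
tool_pos: [0.5337, -0.238, 0.2472]
tool_rot: [180.0, -0.1, 90.0]
force: [-10.8, 6.2, 30.9]
grip_width: 0.0003
grasp_force: 15.3
```

```bash
python3 -c "
from h import *
plan()"
```

```text
t 40.7 pos [ 0.5337 -0.238   0.2472] rpy [ 1.8e+02 -1.0e-01  9.0e+01] w 0.0003 f [-10.8   6.2  30.9] g 15.3
```

{"api": "servo_tool", "payload": {
  "plan": [
    {"xyz":[0,0,-0.2],"twist":[0,0,0],"jaw":1},
    {"xyz":[0,0,-1],"twist":[0,0,0],"jaw":1},
    {"xyz":[0,0,-4],"twist":[0,0,0],"jaw":1},
    {"xyz":[0,0,-8],"twist":[0,0,0],"jaw":1},
    {"xyz":[0,0,-12],"twist":[0,0,0],"jaw":1},
    {"xyz":[-2,0,-16],"twist":[0,0,0],"jaw":1},
    {"xyz":[-5,0,-18],"twist":[0,0,0],"jaw":1},
    {"xyz":[-8,0,-19],"twist":[0,0,0],"jaw":1},
    {"xyz":[-9,0,-19],"twist":[0,0,0],"jaw":1},
    {"xyz":[-9,0,-19],"twist":[0,0,0],"jaw":1}
  ]
}}

```text
time_s: 41.53
tool_pos: [0.5322, -0.331, 0.4334]
tool_rot: [-180.0, 0.2, 89.7]
force: [-0.6, 1.4, 0.0]
grip_width: 0.0005
grasp_force: 0.0
```

```bash
python3 -c "
from h import *
plan()
cam('side','d11');cam('scene','s11');cam('wrist','w11')
a=cv2.imread('pics/s11.png')[60:200,110:250]
b=cv2.imread('pics/d11.png')[115:215,240:340]
cv2.imwrite('pics/t11.png',cv2.hconcat([cv2.resize(a,(400,400),interpolation=2),cv2.resize(b,(400,400),interpolation=2)]))
"
```

```text
t 41.53 pos [ 0.5322 -0.331   0.4334] rpy [-180.     0.2   89.7] w 0.0005 f [-0.6  1.4  0. ] g 0.0
```

View pics/t11.png

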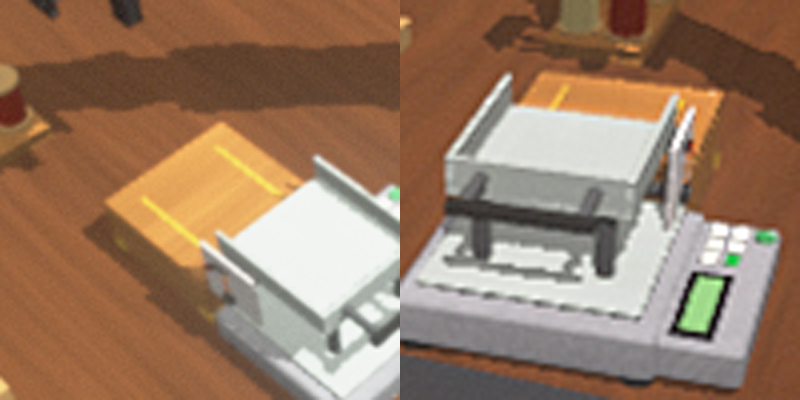

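```bash
python3 -c "
import cv2
a=cv2.imread('pics/w11.png')[30:190,160:340]
cv2.imwrite('pics/w11b.png',cv2.resize(a,(675,600),interpolation=2))"
```

```text
(no output)
```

View pics/w11b.png

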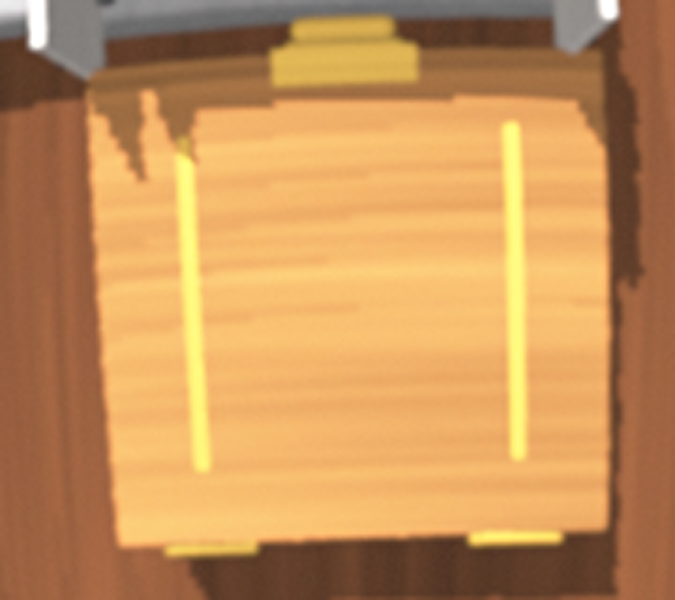

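```bash
python3 -c "
from h import *
c=cam('wrist'); k=3.75
for z in(.061,.065,.076):
    P=[onz(c,160+u/k,30+v/k,z,True) for u,v in((119,546),(608,530),(92,85),(603,52))]
    print(z,[np.linalg.norm(a-b).round(4) for a,b in((P[0],P[1]),(P[2],P[3]),(P[0],P[2]),(P[1],P[3]))])
"
```

```text
0.061 [np.float64(0.1606), np.float64(0.1591), np.float64(0.1498), np.float64(0.1545)]
0.065 [np.float64(0.1588), np.float64(0.1573), np.float64(0.148), np.float64(0.1527)]
0.076 [np.float64(0.1537), np.float64(0.1523), np.float64(0.1433), np.float64(0.1479)]
```

The front and rear widths of the lid match, so it lies flat, and it didn't move under a 31 N push, so it is shut. I'll hand the job in.

```bash
python3 -c "
from h import *
s=cam('scene')
for b in blanks(s,.0445,roi=(205,170,390,320)): print('s',*b[:2])
print(env.sign_off())"
```

```text
s [0.6577 0.1547] [654.1 154.7]
s [0.555  0.2459] [550.4 241.4]
s [0.6604 0.3368] [660.2 336.4]
s [0.5229 0.4355] [518.5 436.2]
s [0.5125 0.4426] [512.6 442.5]
the job is handed in; nothing more can be done
None
```

All five blanks settled on the scale and were tipped into the case at about 50–51°; the pan is back level, the lid appears fully shut, the forms and pitch pipe did not move (saucer and calipers not re-measured), and the job is handed in.

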